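# Set up dish and side lamp at the microscope

## Robot

A 6-joint arm with a two-finger parallel gripper is mounted at the origin on the work surface. World frame = base frame: x ahead of the robot, y to its left, z up, the work surface at z = 0. Lengths are in m, angles in degrees, forces in N, time in s.
With the tool pointing down it reaches from about 0.35 to 0.875 m from the base axis. Payload 4.2 kg.
Tool frame: the origin (TCP) lies at the very end of the fingers, on their centre line; the grasp point (between the pads) lies 19 mm behind it; z points along the fingers, y is the line along which they close (so a half turn about z gives the same grasp; the last joint's range is limited). The gripper opens to 87 mm and grips with 3 to 60 N. Pads are 19 mm wide; open, the fingers measure 117 mm over their backs; the gripper's body (75 mm by 190 mm) begins 51 mm behind the grasp point.
Start: joints at [-49.125, 22.042, 0.453, 0, -68.411, -14.817], TCP at [0.275, -0.561, 0.223] pointing down, gripper open.
Joint ranges: [-179.83, 179.83], [-69.29, 118.12], [-61.27, 80.66], [-181.25, 117.63], [-171.15, -9.14], [-177.46, 177.46]. Speed limits (degrees/s): [159.86, 159.86, 180, 180, 180, 180].

## Interface

Orientations are given as a 3x3 rotation matrix whose columns are the frame's x, y, z axes.
In Python, from station import r gives the robot as it stands.
- The arm moves only by the tool jog_arm, never from a script. Its argument "plan" is text: rows parted by semicolons, each of 7 numbers parted by spaces: the shift along the tool's x, y, z normalised to -1 to 1, where 1 is 0.025 m, then the turn, a rotation vector about the tool's x, y, z normalised to -1 to 1, where 1 is 8 degrees, then the closure, from -1 (fully open) to 1 (shut). A call has exactly 10 rows; each row shifts and turns the commanded pose from where the row before left it, along the tool's axes as they then stand; what a row does not reach is not made up. A row lasts 1/10 s, in which the tool goes at most 50 mm and 8.59 degrees, less where a joint would pass 70% of its speed; a pose out of reach is approached as far as the arm can. A call with a number of a shift or a turn outside -1 to 1 is refused whole. A call with a gripper value outside its range is refused whole. The fingers move at their own pace and stop on an object; the grip force is fixed at half the most. Time passes only in rows, so rows that do not move let the fingers close, or fill a call up. It gives the time, the measured TCP pose, the force, the opening and the grip force at its end, in the units of the state.
- r.sense(): the state, without advancing time (a new reading comes with each control period).
- r.capture(name): name is "side" or "top"; returns (picture, depth): 480x640x3 uint8, red, green, blue; 480x640 float32, m along the optical axis (not along the pixel's ray), 0 where there is no reading.
- r.get_calibration(name): a dict with "mtx" (3x3 intrinsics, pixels), "distortion" ([k1, k2, p1, p2, k3] as OpenCV has them; the pictures are not rectified), "extrinsics" (4x4, takes a point from camera to world coordinates). Camera axes: x right, y up, looking along -z (the intrinsics and any distortion apply to the point x, -y, -z); pixel columns grow to the right and rows downward; lengths in m; the calibration is good to about 2 mm. A picture is of the moment at which its call begins. get_calibration takes no time and is no camera call.
- r.finish_job(): hands the job in; it is judged then, once.
The state is a dict: "time_s": time; "joints": joint angles; "joint_velocities": joint speeds; "effort": joint torques, N m; "tcp_pos": TCP position; "ee_rot": TCP orientation; "wrist_force": force on the tool from outside, world axes, zero at the start; "moment": the same for the moment, N m; "gripper_width": opening from 0.0 (shut) to 1.0 (fully open); "gripper_force": force on a finger pad.
Only numpy, scipy, OpenCV 4.12 (cv2) and the standard library are available. Lean on these libraries where they do the work, as an engineer would, in place of code of your own. Each camera call takes 0.05 s, during which the arm holds its last target. There are 200 camera calls.

## Task

Get the microscope ready for viewing: set the covered dish gently on the round stage, centred under the lens, keeping it level all the way, and stand the small lamp on the bench directly to the left of the stage (left as you face the microscope's open front), lined up with the stage and pointing straight across at it, square to the microscope, with about 30 mm between the front of the lamp and the left edge of the base plate seen from above. Leave the bottle, the beaker and the slide box where they are, do not knock the microscope, and let go of both things.

Things in the scene. Friction and masses are not known exactly. Their poses are not given: they have to be found in the camera images.
- microscope: digital microscope, white and black, fixed to the bench. Origin at bench height below the lens, on the stage's axis; -x points to its open front, +x to the pillar, +y to its left as you face the front, z up. White base plate 15 mm thick, x -70 to +170, y -80 to +80. Pillar 32 across at x +135, 460 mm tall; all else above the stage is higher than 268 above the bench
- stage (a point): centre of the stage's top; axes as the microscope's. The stage is a black disc 74 mm across, 15 thick, its top 75 above the bench, on a column 52 across
- ring (a point): centre of the underside of the light ring round the lens, 80 mm across, straight above the stage, 268 above the bench, 193 above the stage: the gripper gets below it only when tilted, about 35 to 45 degrees, from the open front or from either side
- dish: covered round dish, white ceramic with a glass lid and brown centre, 60 mm across, 30 mm tall, straight sides, 130 g. Origin at the centre of its underside, z up
- lamp: small standing lamp, 114 mm tall, 400 g: dark steel foot 70 (x) by 60 (y) by 12, stem 22 across, level aluminium barrel 40 across along its x axis, axis 90 above the bench, x -40 to +30, then a black front ring 48 across with the lens, x +30 to +45. Origin at the centre of the foot's underside; it shines to +x; z up. Can be taken from above across the barrel
- lens (a point): centre of the lamp's front face: 45 mm ahead (+x) of the lamp's origin, 90 mm above the bench; axes as the lamp's
- bottle: amber glass bottle, 60 mm across, 140 mm tall, bystander; origin at the centre of its underside
- beaker: open glass beaker, 70 mm across, 90 mm tall, bystander; origin at the centre of its underside
- slide_box: grey and black closed slide box, 102 x 82 x 35 mm, bystander; origin at the centre of its underside
Mind the look-alikes: they are no part of the job. What is shaped like the lamp but green or purple is not meant.

How it is judged:
By the outcome, as a careful person would: the job done as asked, in the order asked, and still so for the second after the job is handed in, with the robot touching nothing.
It also fails if it takes over 72 s, if anything falls off the work surface, if the arm or the gripper's body presses on something with over 40 N, if the wrist force passes 120 N, or if a joint passes its speed limit or range.

## Working session

There is one attempt and no reset: what is moved stays moved. The work goes in short steps, Python scripts to look and compute and a tool call to move; the robot and the scene stay as the last step left them, time stands still between calls to the robot, and variables do not carry over. Pictures are saved under pics/ and viewed, at most 10 in all, crops included, and the job is handed in when it is done.

Besides the shell and the picture viewer there is one more tool, called after ">>>" by a JSON object that holds its "op" and its "data", one argument or row to a line. jog_arm: Moves the arm, as the interface text tells. Scaled input: -1 to 1 covers 0.025 m each way for a shift and 8 degrees each way for a turn. Its arguments: {"type":"object","properties":{"plan":{"type":"string"}},"required":["plan"]}

```bash
ls; mkdir -p pics; python3 - <<'E'
from station import r
import cv2,numpy as np
for n in("side","top"):
    p,d=r.capture(n); cv2.imwrite(f"pics/{n}0.png",p[:,:,::-1]); np.savez(f"{n}0.npz",p=p,d=d)
    c=r.get_calibration(n); print(n,c["mtx"].tolist(),c["distortion"],np.round(c["extrinsics"],4).tolist())
print(r.sense())
E
```

```text
pics
side [[620.3173812383156, 0.0, 324.7318001662327], [0.0, 620.3173812383156, 245.49385504409648], [0.0, 0.0, 1.0]] [-0.19410826  0.          0.          0.          0.        ] [[-0.9715, 0.1676, -0.1679, 0.2363], [-0.2371, -0.7082, 0.665, 1.1045], [-0.0075, 0.6859, 0.7277, 1.2976], [0.0, 0.0, 0.0, 1.0]]
top [[499.30643770648834, 0.0, 321.82720077786496], [0.0, 499.30643770648834, 238.68319735402545], [0.0, 0.0, 1.0]] [0.04570594 0.         0.         0.         0.        ] [[0.0163, 0.9945, -0.1031, 0.3819], [-0.9999, 0.0158, -0.0051, 0.0785], [-0.0034, 0.1032, 0.9947, 1.4671], [0.0, 0.0, 0.0, 1.0]]
{'time_s': 0.1, 'joints': array([-4.91243295e+01,  2.20856962e+01,  3.87758007e-01, -2.37657676e-02,
       -6.84110506e+01, -1.48164544e+01]), 'joint_velocities': array([-0.00587852, -0.15799486,  0.21313941,  0.11864106, -0.05477084,
        0.06732602]), 'effort': array([-4.97462024e-04, -3.91689563e+01,  1.87935752e+01,  4.23189014e+00,
        1.34797400e-02, -6.34622961e-05]), 'tcp_pos': array([ 0.27433589, -0.56097901,  0.22158098]), 'ee_rot': array([[-8.98407645e-01, -4.39161468e-01, -9.53192266e-04],
       [-4.39162488e-01,  8.98406061e-01,  1.69070508e-03],
       [ 1.13861183e-04,  1.93754866e-03, -9.99998116e-01]]), 'wrist_force': array([1.06533297, 0.11877007, 0.3785771 ]), 'moment': array([0.04596954, 0.04535339, 0.00989372]), 'gripper_force': 0.0, 'gripper_width': 1.0008694911491038}
```

View pics/side0.png

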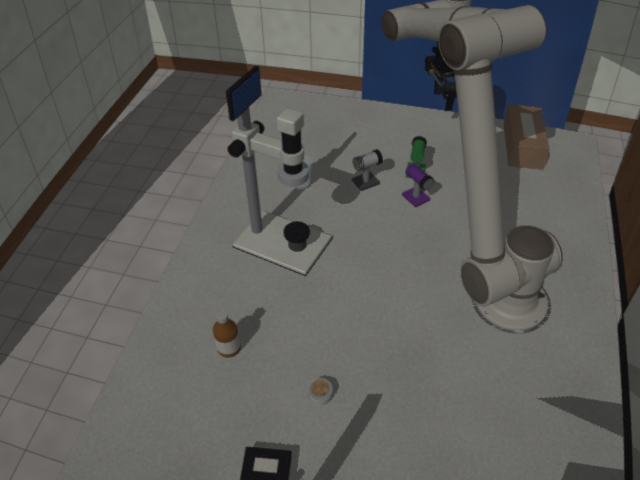

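View pics/top0.png

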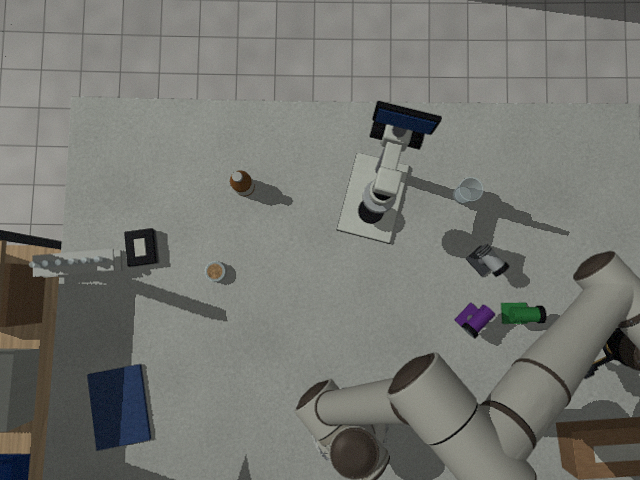

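The top view shows three lamp-shaped objects: grey/aluminium at (488,260), purple at (475,319) and green at (523,313). The grey one with the dark foot matches the description. The covered dish is at (216,271), the base plate around (372,197), the beaker at (468,190), the bottle at (241,182) and the slide box at (141,247).

```bash
cat > h.py <<'E'
import cv2,numpy as np
from station import r
def cloud(n,d):
    c=r.get_calibration(n); v,u=np.mgrid[0:480,0:640]
    q=cv2.undistortPoints(np.stack([u,v],-1).reshape(-1,1,2).astype(float),c["mtx"],c["distortion"]).reshape(480,640,2)
    P=np.stack([q[...,0]*d,-q[...,1]*d,-d],-1); E=c["extrinsics"]
    W=P@E[:3,:3].T+E[:3,3]; W[d==0]=np.nan; return W
def circ(p):
    A=np.c_[2*p,np.ones(len(p))]; s=np.linalg.lstsq(A,(p**2).sum(1),rcond=None)[0]; return s[:2],np.sqrt(s[2]+s[:2]@s[:2])
E
cat > m.py <<'E'
from h import *
C={}
for n in("side","top"):
    f=np.load(n+"0.npz"); C[n]=(f["p"].astype(int),cloud(n,f["d"]))
p,W=C["top"]
def box(u0,u1,v0,v1): return p[v0:v1,u0:u1].reshape(-1,3),W[v0:v1,u0:u1].reshape(-1,3)
def rect(m): 
    (c,s,a)=cv2.minAreaRect((m[:,:2]*1000).astype(np.float32)); return np.round(c,1),np.round(s,1),round(a,1)
c,w=box(280,320,200,300); print("bench z",np.nanmedian(w[:,2]))
for n,b in(("top",(325,425,140,255)),):
    c,w=box(*b); m=(w[:,2]>.008)&(w[:,2]<.024); print("plate",m.sum(),np.median(w[m,2]),rect(w[m]))
    print(cv2.boxPoints(cv2.minAreaRect((w[m,:2]*1000).astype(np.float32))).round())
    m=(w[:,2]>.066)&(w[:,2]<.085); print("stage",m.sum(),np.median(w[m],0),cv2.minEnclosingCircle((w[m,:2]*1000).astype(np.float32)))
c,w=box(195,240,250,292); m=(w[:,2]>.02)&(w[:,2]<.05); print("dish",m.sum(),np.nanmedian(w[m],0),cv2.minEnclosingCircle((w[m,:2]*1000).astype(np.float32)))
c,w=box(460,515,238,282)
for lo,hi in((.005,.02),(.075,.13),(.1,.13)):
    m=(w[:,2]>lo)&(w[:,2]<hi); print("lamp",lo,m.sum(),np.nanmedian(w[m],0),rect(w[m]))
for n,b in(("bottle",(225,260,165,200)),("beaker",(450,490,172,208)),("box",(120,165,225,270))):
    c,w=box(*b); m=w[:,2]>.02; print(n,m.sum(),np.nanmedian(w[m],0),w[m].min(0),w[m].max(0))
c,w=box(325,460,95,255); m=w[:,2]>.24; print("head",w[m].min(0),w[m].max(0))
# side view
p,W=C["side"]
c,w=box(225,340,210,280); m=(w[:,2]>.008)&(w[:,2]<.024); print("S plate",rect(w[m]))
m=(w[:,2]>.066)&(w[:,2]<.085)&(c.sum(1)<200);print("S stage",np.median(w[m],0),cv2.minEnclosingCircle((w[m,:2]*1000).astype(np.float32)))
c,w=box(300,340,370,410); m=(w[:,2]>.024)&(w[:,2]<.04); print("S dish",np.nanmedian(w[m],0),cv2.minEnclosingCircle((w[m,:2]*1000).astype(np.float32)))
c,w=box(345,390,140,192)
for lo,hi in((.005,.02),(.07,.13)):
    m=(w[:,2]>lo)&(w[:,2]<hi); print("S lamp",lo,m.sum(),np.nanmedian(w[m],0),rect(w[m]))
a=cv2.imread("pics/top0.png")[230:345,440:560]; b=cv2.imread("pics/side0.png")[130:215,340:450]
b=cv2.resize(b,None,fx=3.4,fy=3.4); a=cv2.resize(a,(int(120*b.shape[0]/115),b.shape[0]),interpolation=cv2.INTER_CUBIC); cv2.imwrite("pics/crop.png",np.hstack([a,b]))
E
python3 m.py
```

```text
bench z -0.0011940086698513097
plate 2524 0.013958137401970938 (array([658.3, -45.9]), array([295.6, 290.8]), 81.2)
[[ 492. -170.]
 [ 779. -214.]
 [ 825.   78.]
 [ 537.  122.]]
stage 297 [ 0.59806602 -0.04047234  0.07386947] ((660.040283203125, -59.79582214355469), 86.66604614257812)
dish 342 [0.43285629 0.39211501 0.02906735] ((433.6183166503906, 393.15130615234375), 30.187335968017578)
lamp 0.005 312 [ 0.46910186 -0.36739121  0.01035222] (array([ 480.4, -394.8]), array([125.3, 156.9]), 0.9)
lamp 0.075 518 [ 0.47216443 -0.37673172  0.10568833] (array([ 474.6, -379.4]), array([86.3, 47.2]), 43.2)
lamp 0.1 401 [ 0.47215635 -0.37961187  0.10705621] (array([ 473.9, -378.7]), array([86. , 42.6]), 42.2)
bottle 454 [0.67659083 0.31134229 0.09480415] [0.65598544 0.28878514 0.02022733] [0.71651157 0.34674755 0.14524463]
beaker 439 [ 0.67587785 -0.33604262  0.0659867 ] [ 0.637314   -0.36003186  0.02073734] [ 0.70552638 -0.29230044  0.09656473]
box 1028 [0.49842267 0.60712509 0.03350207] [0.4459162  0.56047824 0.0205329 ] [0.55428811 0.65593912 0.04325214]
head [ 0.57051785 -0.14472283  0.24522947] [ 0.77044544 -0.01050611  0.53044501]
S plate (array([665.3, -53.3]), array([346.6, 272.9]), 12.7)
S stage [ 0.60871981 -0.04817925  0.07503062] ((652.0972290039062, -56.65443420410156), 81.32852935791016)
S dish [0.43227306 0.39554006 0.03057713] ((433.3392028808594, 392.8468017578125), 31.497316360473633)
S lamp 0.005 443 [ 0.47296109 -0.38087857  0.00958776] (array([ 484.5, -461.5]), array([147.1, 264.3]), 12.4)
S lamp 0.07 402 [ 0.4722575  -0.36915168  0.10291768] (array([ 473.5, -379.5]), array([92.8, 48.6]), 37.2)
```

View pics/crop.png

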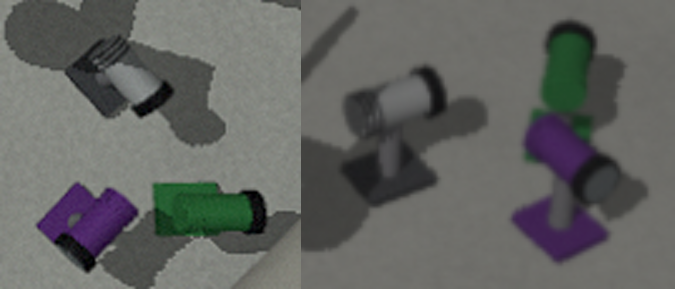

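The crop confirms it. The grey/aluminium lamp on a dark steel foot (top px 488,260) is the one meant, with its front ring at the lower right. The purple and green ones are decoys. Next I refine the microscope and lamp poses.

```bash
cat > m2.py <<'E'
from h import *
from scipy.optimize import minimize
for n,b,s in(("top",(325,425,140,255),(352,388,190,228)),("side",(225,340,205,280),(278,316,215,245))):
    f=np.load(n+"0.npz"); p=f["p"].astype(int); W=cloud(n,f["d"]); zb=-.0012 if n=="top" else 0
    z=W[...,2]; g=cv2.morphologyEx(z.astype(np.float32),cv2.MORPH_GRADIENT,np.ones((3,3)))
    M=np.zeros(z.shape,np.uint8); u0,u1,v0,v1=b
    M[v0:v1,u0:u1]=((abs(z-.015-zb)<.004)&(p.min(-1)>100))[v0:v1,u0:u1]
    k,l,st,_=cv2.connectedComponentsWithStats(cv2.morphologyEx(M,cv2.MORPH_OPEN,np.ones((2,2))))
    q=W[l==1+st[1:,4].argmax()]; hull=cv2.convexHull((q[:,:2]*1000).astype(np.float32)); rc=cv2.minAreaRect(hull)
    print(n,"plate",len(q),q[:,2].mean(),rc,cv2.boxPoints(rc).round(1).tolist())
    M[:]=0; u0,u1,v0,v1=s; M[v0:v1,u0:u1]=((abs(z-.075-zb)<.004)&(p.max(-1)<80))[v0:v1,u0:u1]
    k,l,st,_=cv2.connectedComponentsWithStats(M); q=W[l==1+st[1:,4].argmax()]
    xy=q[:,:2]*1000; print(" stage",len(q),q[:,2].mean(),cv2.minEnclosingCircle(xy.astype(np.float32)),xy.mean(0))
    # lamp top ridge / extents
    u0,u1,v0,v1=(460,515,238,282) if n=="top" else (345,390,140,192)
    w=W[v0:v1,u0:u1].reshape(-1,3); c=p[v0:v1,u0:u1].reshape(-1,3)
    m=(w[:,2]>.098)&(w[:,2]<.12); q=w[m][:,:2]*1000; 
    cc,V=np.linalg.eigh(np.cov(q.T)); d=V[:,1]; d=-d if d[0]>0 else d
    t=(q-q.mean(0))@d; s_=(q-q.mean(0))@[-d[1],d[0]]
    print(" lamp",len(q),q.mean(0),np.degrees(np.arctan2(d[1],d[0])),np.percentile(t,[0,2,98,100]),np.percentile(s_,[0,2,98,100]))
    m=(w[:,2]>.006)&(w[:,2]<.017)&(c.max(-1)<75)
    print(" foot",m.sum(),cv2.minAreaRect((w[m,:2]*1000).astype(np.float32)))
E
python3 m2.py
cat > go.py <<'E'
"""pose helpers: tilt tool; rows to goal"""
from h import *
from scipy.spatial.transform import Rotation as Ro
def tool(az,tilt,flip=1):
    "tool z leaning outward along az (deg) by tilt from straight down; tool y horizontal across"
    a,t=np.radians([az,tilt]); z=np.array([np.sin(t)*np.cos(a),np.sin(t)*np.sin(a),-np.cos(t)])
    y=flip*np.array([-np.sin(a),np.cos(a),0]); return np.c_[np.cross(y,z),y,z]
def rows(p0,R0,p1,R1,n,grip,dec=2):
    rel=Ro.from_matrix(R0.T@R1).as_rotvec(degrees=True); p,R=np.array(p0),np.array(R0); out=[]
    for i in range(n):
        tgt=p0+(np.array(p1)-p0)*(i+1)/n
        s=np.round(R.T@(tgt-p)/.025,dec); w=np.round(Ro.from_matrix(R.T@R0@Ro.from_rotvec(rel*(i+1)/n,degrees=True).as_matrix()).as_rotvec(degrees=True)/8,dec)
        assert abs(s).max()<=1 and abs(w).max()<=1,(s,w)
        p=p+R@s*.025; R=R@Ro.from_rotvec(w*8,degrees=True).as_matrix(); out.append(" ".join(f"{x:g}" for x in [*s,*w,grip]))
    for i in range(0,len(out),10): print("; ".join(out[i:i+10]))
    return p,R
E
cat go.py >/dev/null; python3 - <<'E'
from go import *
s=r.sense(); 
for f in(1,-1): print(f,Ro.from_matrix(s["ee_rot"].T@tool(42.2,40,f)).as_rotvec(degrees=True))
E
```

```text
top plate 1253 nan ((652.4933471679688, -69.63296508789062), (159.0705108642578, 237.6092529296875), 73.64512634277344) [[516.0999755859375, -112.5], [744.0999755859375, -179.39999389648438], [788.9000244140625, -26.799999237060547], [560.9000244140625, 40.099998474121094]]
 stage 228 0.07382351732944495 ((609.042724609375, -49.820106506347656), 35.49898147583008) [597.68912696 -43.72282024]
 lamp 436 [ 473.1575887  -378.78979747] -138.29335797346604 [-43.73326285 -42.47161482  39.5681245   42.26610987] [-20.61962007 -17.02412054  19.5262396   24.77735034]
 foot 234 ((487.1023254394531, -390.5437927246094), (71.91123962402344, 96.2325210571289), 38.0716667175293)
side plate 1357 nan ((654.2611083984375, -57.942161560058594), (159.56468200683594, 236.07992553710938), 72.70271301269531) [[517.7999877929688, -99.0], [743.2000122070312, -169.1999969482422], [790.7000122070312, -16.899999618530273], [565.2999877929688, 53.29999923706055]]
 stage 344 0.07511139878075658 ((607.8291625976562, -51.305625915527344), 41.00164031982422) [608.94367778 -48.98636461]
 lamp 252 [ 470.95905952 -374.03420303] -141.08840872355495 [-42.90080805 -41.01309753  43.10148392  46.78878281] [-18.50526846 -14.75086341  20.18783422  23.56075799]
 foot 253 ((486.7867736816406, -459.79547119140625), (141.86007690429688, 261.9851379394531), 12.374266624450684)
1 [ -5.52995196 -39.72129089 -15.52519407]
-1 [-56.28599711   7.83607111 154.68325418]
```

```bash
cat > m3.py <<'E'
from h import *
def onplane(n,uv,z):
    c=r.get_calibration(n); q=cv2.undistortPoints(np.array(uv,float).reshape(-1,1,2),c["mtx"],c["distortion"]).reshape(-1,2)
    d=np.c_[q[:,0],-q[:,1],-np.ones(len(q))]@c["extrinsics"][:3,:3].T; o=c["extrinsics"][:3,3]
    return (o+d*((z-o[2])/d[:,2])[:,None])[:,:2]*1000
if __name__=="__main__":
  for n,b,s in(("top",(325,425,140,255),(345,400,180,232)),("side",(225,340,205,280),(275,320,212,250))):
    p=np.load(n+"0.npz")["p"].astype(int)
    u0,u1,v0,v1=b; M=np.zeros((480,640),np.uint8); M[v0:v1,u0:u1]=(p[v0:v1,u0:u1].min(-1)>(np.median(p[v0:v1,u0:u1].min(-1))+0 if 0 else 150))
    k,l,st,_=cv2.connectedComponentsWithStats(M); i=1+st[1:,4].argmax(); v,u=np.nonzero(l==i)
    q=onplane(n,np.c_[u,v],.015); rc=cv2.minAreaRect(q.astype(np.float32)); print(n,"plate",len(u),rc)
    u0,u1,v0,v1=s; M[:]=0; M[v0:v1,u0:u1]=p[v0:v1,u0:u1].max(-1)<60
    k,l,st,_=cv2.connectedComponentsWithStats(M); i=1+st[1:,4].argmax(); v,u=np.nonzero(l==i)
    q=onplane(n,np.c_[u,v],.075); print(" stage",st[i],q.min(0),q.max(0),cv2.minEnclosingCircle(q.astype(np.float32)))
    print(p[225:245:4,345:400:6].min(-1) if n=="top" else p[225:275:8,235:335:8].min(-1))
E
python3 m3.py; python3 - <<'E'
from go import *
s=r.sense(); p,R=rows(s["tcp_pos"],s["ee_rot"],[.42,-.1,.3],tool(-5,20),20,-1)
R1=tool(42.2,40); g=np.array([.4335,.393,.024])
print(); rows(p,R,g+.019*R1[:,2]-.1*R1[:,2],R1,30,-1)
E
```

```text
top plate 1583 ((662.9982299804688, -47.685035705566406), (129.9372100830078, 233.9442138671875), 75.52076721191406)
 stage [359 202  25  22 291] [572.60720111 -85.36247639] [632.0713436  -17.69071293] ((608.2219848632812, -50.47750473022461), 36.15702438354492)
[[151 157 153 158 155  92  91  89  87  81]
 [153 151 152 151 153 150  85  89  72  75]
 [123  66 152 155 154 151 148 150  72 138]
 [129 130 139 107 122 158 147 144  77 126]
 [130 132 136 133 137 128  52 147  74 132]]
-0.67 0.7 -0.16 0.03 -0.12 0.19 -1; -0.65 0.72 -0.14 0.04 -0.12 0.19 -1; -0.63 0.73 -0.14 0.03 -0.13 0.2 -1; -0.62 0.75 -0.14 0.04 -0.12 0.19 -1; -0.59 0.77 -0.12 0.03 -0.12 0.19 -1; -0.58 0.78 -0.12 0.04 -0.12 0.19 -1; -0.56 0.79 -0.12 0.03 -0.13 0.19 -1; -0.54 0.81 -0.11 0.04 -0.12 0.2 -1; -0.52 0.83 -0.1 0.03 -0.12 0.19 -1; -0.5 0.84 -0.1 0.04 -0.12 0.19 -1
-0.48 0.84 -0.09 0.03 -0.12 0.19 -1; -0.46 0.87 -0.1 0.03 -0.13 0.19 -1; -0.43 0.87 -0.08 0.04 -0.12 0.2 -1; -0.42 0.88 -0.09 0.03 -0.12 0.19 -1; -0.39 0.9 -0.08 0.04 -0.12 0.19 -1; -0.36 0.9 -0.08 0.03 -0.12 0.19 -1; -0.35 0.91 -0.08 0.04 -0.13 0.19 -1; -0.
[... 776 characters left out ...]
-1; -0.03 0.56 0.38 -0.1 -0.08 -0.17 -1
-0.03 0.55 0.39 -0.09 -0.08 -0.18 -1; -0.05 0.55 0.39 -0.1 -0.08 -0.17 -1; -0.05 0.54 0.41 -0.1 -0.08 -0.17 -1; -0.06 0.53 0.41 -0.1 -0.08 -0.17 -1; -0.07 0.52 0.42 -0.1 -0.08 -0.17 -1; -0.08 0.52 0.42 -0.1 -0.07 -0.17 -1; -0.08 0.51 0.44 -0.1 -0.08 -0.17 -1; -0.1 0.5 0.44 -0.1 -0.08 -0.17 -1; -0.09 0.49 0.45 -0.09 -0.08 -0.17 -1; -0.11 0.49 0.46 -0.1 -0.08 -0.18 -1Traceback (most recent call last):
  File "m3.py", line 10, in <module>
    k,l,st,_=cv2.connectedComponentsWithStats(M); i=1+st[1:,4].argmax(); v,u=np.nonzero(l==i)
                                                      ~~~~~~~~~~~~~~~^^
ValueError: attempt to get argmax of an empty sequence
```

>>> {"op": "jog_arm", "data": {
  "plan": "-0.67 0.7 -0.16 0.03 -0.12 0.19 -1; -0.65 0.72 -0.14 0.04 -0.12 0.19 -1; -0.63 0.73 -0.14 0.03 -0.13 0.2 -1; -0.62 0.75 -0.14 0.04 -0.12 0.19 -1; -0.59 0.77 -0.12 0.03 -0.12 0.19 -1; -0.58 0.78 -0.12 0.04 -0.12 0.19 -1; -0.56 0.79 -0.12 0.03 -0.13 0.19 -1; -0.54 0.81 -0.11 0.04 -0.12 0.2 -1; -0.52 0.83 -0.1 0.03 -0.12 0.19 -1; -0.5 0.84 -0.1 0.04 -0.12 0.19 -1"
}}

```text
time_s: 1.1
tcp_pos: [0.3472, -0.3297, 0.2612]
ee_rot: [[-0.968, -0.181, 0.176], [-0.183, 0.983, 0.008], [-0.174, -0.025, -0.984]]
wrist_force: [1.1, -0.3, 0.8]
gripper_width: 0.997
gripper_force: 0.0
```

>>> {"op": "jog_arm", "data": {
  "plan": "-0.48 0.84 -0.09 0.03 -0.12 0.19 -1; -0.46 0.87 -0.1 0.03 -0.13 0.19 -1; -0.43 0.87 -0.08 0.04 -0.12 0.2 -1; -0.42 0.88 -0.09 0.03 -0.12 0.19 -1; -0.39 0.9 -0.08 0.04 -0.12 0.19 -1; -0.36 0.9 -0.08 0.03 -0.12 0.19 -1; -0.35 0.91 -0.08 0.04 -0.13 0.19 -1; -0.32 0.93 -0.07 0.03 -0.12 0.2 -1; -0.3 0.93 -0.08 0.04 -0.12 0.19 -1; -0.27 0.93 -0.08 0.03 -0.12 0.19 -1"
}}

```text
time_s: 2.1
tcp_pos: [0.4197, -0.0995, 0.3003]
ee_rot: [[-0.936, 0.088, 0.342], [0.083, 0.996, -0.031], [-0.343, -0.001, -0.939]]
wrist_force: [0.6, -0.6, 0.6]
gripper_width: 0.999
gripper_force: 0.0
```

>>> {"op": "jog_arm", "data": {
  "plan": "0.18 0.61 0.24 -0.1 -0.08 -0.17 -1; 0.17 0.6 0.24 -0.1 -0.08 -0.17 -1; 0.15 0.61 0.26 -0.1 -0.08 -0.17 -1; 0.15 0.61 0.25 -0.1 -0.07 -0.17 -1; 0.13 0.6 0.27 -0.09 -0.08 -0.18 -1; 0.12 0.61 0.27 -0.1 -0.08 -0.17 -1; 0.11 0.6 0.28 -0.1 -0.08 -0.17 -1; 0.09 0.61 0.29 -0.1 -0.08 -0.17 -1; 0.09 0.6 0.29 -0.1 -0.08 -0.17 -1; 0.07 0.6 0.3 -0.1 -0.08 -0.17 -1"
}}

```text
time_s: 3.1
tcp_pos: [0.4113, 0.0528, 0.2284]
ee_rot: [[-0.881, -0.187, 0.435], [-0.153, 0.982, 0.111], [-0.448, 0.031, -0.893]]
wrist_force: [-0.2, -0.9, 0.5]
gripper_width: 0.998
gripper_force: 0.0
```

>>> {"op": "jog_arm", "data": {
  "plan": "0.07 0.59 0.31 -0.1 -0.07 -0.17 -1; 0.05 0.6 0.32 -0.1 -0.08 -0.17 -1; 0.05 0.59 0.32 -0.09 -0.08 -0.18 -1; 0.03 0.58 0.34 -0.1 -0.08 -0.17 -1; 0.02 0.59 0.33 -0.1 -0.08 -0.17 -1; 0.01 0.58 0.35 -0.1 -0.08 -0.17 -1; 0 0.57 0.36 -0.1 -0.08 -0.17 -1; 0 0.57 0.36 -0.1 -0.08 -0.17 -1; -0.02 0.56 0.37 -0.1 -0.07 -0.17 -1; -0.03 0.56 0.38 -0.1 -0.08 -0.17 -1"
}}

```text
time_s: 4.1
tcp_pos: [0.4045, 0.2014, 0.1905]
ee_rot: [[-0.775, -0.449, 0.445], [-0.368, 0.892, 0.26], [-0.514, 0.038, -0.857]]
wrist_force: [0.1, 0.3, -0.6]
gripper_width: 0.997
gripper_force: 0.0
```

>>> {"op": "jog_arm", "data": {
  "plan": "-0.03 0.55 0.39 -0.09 -0.08 -0.18 -1; -0.05 0.55 0.39 -0.1 -0.08 -0.17 -1; -0.05 0.54 0.41 -0.1 -0.08 -0.17 -1; -0.06 0.53 0.41 -0.1 -0.08 -0.17 -1; -0.07 0.52 0.42 -0.1 -0.08 -0.17 -1; -0.08 0.52 0.42 -0.1 -0.07 -0.17 -1; -0.08 0.51 0.44 -0.1 -0.08 -0.17 -1; -0.1 0.5 0.44 -0.1 -0.08 -0.17 -1; -0.09 0.49 0.45 -0.09 -0.08 -0.17 -1; -0.11 0.49 0.46 -0.1 -0.08 -0.18 -1"
}}

```text
time_s: 5.1
tcp_pos: [0.3388, 0.3324, 0.1962]
ee_rot: [[-0.635, -0.66, 0.401], [-0.565, 0.751, 0.341], [-0.526, -0.01, -0.85]]
wrist_force: [-0.7, -0.4, 0.0]
gripper_width: 0.995
gripper_force: 0.0
```

```bash
python3 - <<'E'
from go import *
s=r.sense(); print(s["joints"].round(1))
R1=tool(42.2,40); g=np.array([.4335,.393,.025])
p,R=rows(s["tcp_pos"],s["ee_rot"],g+.019*R1[:,2],R1,10,-1,3); print(p,s["tcp_pos"],R1)
E
sed -i 's/>(np.median.*150))/>(145 if n=="top" else 105))/; s/print(p\[225.*$/print(p[225:275:8,235:335:8].min(-1)) if n=="side" else 0/' m3.py; python3 m3.py
```

```text
[  56.9   -5.2  -61.2   69.4   -9.2 -172.2]
-0.028 -0.059 0.892 -0.013 -0.103 -0.005 -1; -0.016 -0.062 0.893 -0.012 -0.103 -0.005 -1; -0.003 -0.062 0.892 -0.013 -0.104 -0.005 -1; 0.011 -0.064 0.892 -0.012 -0.103 -0.005 -1; 0.023 -0.066 0.892 -0.013 -0.103 -0.005 -1; 0.036 -0.067 0.892 -0.012 -0.103 -0.005 -1; 0.049 -0.069 0.89 -0.013 -0.103 -0.005 -1; 0.062 -0.071 0.89 -0.012 -0.103 -0.005 -1; 0.075 -0.071 0.889 -0.013 -0.104 -0.005 -1; 0.087 -0.074 0.887 -0.013 -0.103 -0.005 -1
[0.44255775 0.40120232 0.01045097] [0.33877031 0.33235955 0.19622856] [[-0.56748924 -0.67172059  0.47618002]
 [-0.51456782  0.7408046   0.43177367]
 [-0.64278761  0.         -0.76604444]]
top plate 2262 ((659.803466796875, -60.35406494140625), (155.1228790283203, 234.88751220703125), 76.61396026611328)
 stage [359 202  25  22 291] [572.60720111 -85.36247639] [632.0713436  -17.69071293] ((608.2219848632812, -50.47750473022461), 36.15702438354492)
side plate 3948 ((679.0405883789062, -56.254425048828125), (315.1015625, 295.2917785644531), 13.519070625305176)
 stage [284 221  26  29 578] [569.24461569 -87.53915791] [643.67656122  20.16987096] ((600.3837280273438, -34.78009033203125), 54.956722259521484)
[[105 105  88  60 103 118 117  20  20  49  73 107 108]
 [106 120 121 109 120 120  81  20  22  20  72 116 108]
 [116 119 123 122 122 120 121  20  16  68  83 116  95]
 [102 118 123 122 122 122 122  62  40 121 119  59 108]
 [106 106 108  62 144 121 120 120 119 120 109 107 108]
 [105 107 105 105 105 105 113 120 119 120 106 111 108]
 [109 107 106 106 109 109 107 109  55  56 106 108 109]]
```

```bash
python3 - <<'E'
from go import *
s=r.sense()
R1=tool(42.2,30); p,R=rows(s["tcp_pos"],s["ee_rot"],[.45,.408,.25],R1,10,-1,2); print(p)
print(repr((s["joints"].tolist(),s["tcp_pos"].tolist(),s["ee_rot"].tolist())),file=open("data.txt","a"))
E
```

```text
-0.57 -0.07 0.1 -0.01 0.02 -0.01 -1; -0.56 -0.07 0.1 -0.01 0.02 -0 -1; -0.57 -0.07 0.09 -0.02 0.03 -0.01 -1; -0.57 -0.07 0.09 -0.01 0.02 -0 -1; -0.57 -0.07 0.09 -0.01 0.02 -0.01 -1; -0.56 -0.07 0.09 -0.01 0.02 -0.01 -1; -0.57 -0.07 0.09 -0.01 0.02 -0 -1; -0.57 -0.07 0.09 -0.02 0.02 -0.01 -1; -0.57 -0.08 0.08 -0.01 0.03 -0 -1; -0.57 -0.07 0.08 -0.01 0.02 -0.01 -1
[0.44994968 0.40802681 0.25008981]
```

>>> {"op": "jog_arm", "data": {
  "plan": "-0.57 -0.07 0.1 -0.01 0.02 -0.01 -1; -0.57 -0.07 0.1 -0.01 0.02 0 -1; -0.57 -0.07 0.09 -0.02 0.03 -0.01 -1; -0.57 -0.07 0.09 -0.01 0.02 0 -1; -0.57 -0.07 0.09 -0.01 0.02 -0.01 -1; -0.57 -0.07 0.09 -0.01 0.02 -0.01 -1; -0.57 -0.07 0.09 -0.01 0.02 0 -1; -0.57 -0.07 0.09 -0.02 0.02 -0.01 -1; -0.57 -0.08 0.08 -0.01 0.03 0 -1; -0.57 -0.07 0.08 -0.01 0.02 -0.01 -1"
}}

```text
time_s: 6.1
tcp_pos: [0.4513, 0.4079, 0.2504]
ee_rot: [[-0.643, -0.671, 0.37], [-0.581, 0.742, 0.335], [-0.499, 0.0, -0.866]]
wrist_force: [0.1, 0.4, 0.7]
gripper_width: 0.999
gripper_force: 0.0
```

```bash
cat > rec.py <<'E'
from go import *
s=r.sense(); print(s["time_s"],s["joints"].round(1),s["tcp_pos"].round(4))
print(repr((s["joints"].tolist(),s["tcp_pos"].tolist(),s["ee_rot"].tolist())),file=open("data.txt","a"))
E
python3 rec.py
```

```text
6.1 [  61.1    5.9  -31.1   21.7  -26.  -126.3] [0.4513 0.4079 0.2504]
```

>>> {"op": "jog_arm", "data": {
  "plan": "0 0 0 0 -0.1 0 -1; 0 0 0.2 0 -0.1 0 -1; 0 0 0.4 0 -0.1 0 -1; 0 0 0.4 0 -0.1 0 -1; 0 0 0.4 0 0 0 -1; 0 0 0.4 0 0 0 -1; 0 0 0.4 0 0 0 -1; 0 0 0.4 0 0 0 -1; 0 0 0.2 0 0 0 -1; 0 0 0 0 0 0 -1"
}}

```text
time_s: 7.1
tcp_pos: [0.4806, 0.4336, 0.1967]
ee_rot: [[-0.626, -0.671, 0.398], [-0.564, 0.742, 0.363], [-0.539, 0.003, -0.842]]
wrist_force: [-0.3, -0.5, 0.3]
gripper_width: 0.999
gripper_force: 0.0
```

```bash
python3 rec.py; tail -n1 data.txt
```

```text
7.1 [  54.9   11.9  -39.9   47.3   -9.2 -147.9] [0.4806 0.4336 0.1967]
([54.93889935118127, 11.893566008774284, -39.8589501872918, 47.31690353920408, -9.191629467291232, -147.8647258932253], [0.48061980406145954, 0.43360619803976996, 0.19670359169764015], [[-0.6255930251552989, -0.6708049291035533, 0.39831408959189263], [-0.5640108491302664, 0.7416295201511355, 0.36314930387342376], [-0.5390038301722885, 0.002530203701943663, -0.8422995127202849]])
```

```bash
cat > kin.py <<'E'
from go import *
from scipy.optimize import least_squares
D=[eval(l) for l in open("data.txt")]+[([-49.1243295,22.0856962,.387758007,-.0237657676,-68.4110506,-14.8164544],[.27433589,-.56097901,.22158098],[[-8.98407645e-01,-4.39161468e-01,-9.53192266e-04],[-4.39162488e-01,8.98406061e-01,1.69070508e-03],[1.13861183e-04,1.93754866e-03,-9.99998116e-01]])]
rx=lambda a:Ro.from_euler("x",a,degrees=True).as_matrix()
ry=lambda a:Ro.from_euler("y",a,degrees=True).as_matrix()
rz=lambda a:Ro.from_euler("z",a,degrees=True).as_matrix()
def fk(q,k,s4=-1,s6=-1):
    d1,a1,a2,a3,d4,o,o0,L,c6=k
    R=rz(q[0]); p=np.array([0,0,d1])+R@[a1,o0,0]
    R=R@ry(q[1]); p=p+R@[0,0,a2]; R=R@ry(-q[2]); p=p+R@[d4,0,a3]
    R=R@rx(s4*q[3])@ry(-q[4]); p=p+R@[L,o,0]
    R=R@rx(s6*q[5]+c6)@np.array([[0,0,1],[0,1,0],[-1,0,0]]) # tool z along x
    return p,R
def fit():
    best=None
    for s4 in(1,-1):
        for s6 in(1,-1):
            for c in(0,90,180,-90):
                f=lambda k:np.concatenate([np.r_[(fk(q,k,s4,s6)[0]-p)*10,(fk(q,k,s4,s6)[1]-np.array(R)).ravel()] for q,p,R in D]+[1e-3*(k[:8]-[.3,0,.5,0,.5,-.15,0,.3])])
                o=least_squares(f,[.3,0,.5,0,.5,-.15,0,.3,c])
                if best is None or o.cost<best[0]: best=(o.cost,s4,s6,o.x)
    return best
if __name__=="__main__":
    b=fit(); print(b[:3],b[3].round(4))
    for q,p,R in D: P,Q=fk(q,b[3],b[1],b[2]); print((P-p).round(4),abs(Q-R).max().round(4))
    np.save("k.npy",np.r_[b[3],b[1],b[2]])
E
python3 kin.py
```

```text
(np.float64(1.4948685278318747e-08), -1, -1) [  0.1606  -0.       0.5649  -0.       0.4218  -0.1598   0.       0.3065
 -90.    ]
[-0.  0. -0.] 0.0
[0. 0. 0.] 0.0
[-0. -0.  0.] 0.0
[-0.  0.  0.] 0.0
```

```bash
cat > ik.py <<'E'
from kin import *
K=np.load("k.npy"); k,S4,S6=K[:9],K[9],K[10]
lo=np.array([-179.83,-69.29,-61.27,-181.25,-171.15,-177.46]); hi=np.array([179.83,118.12,80.66,117.63,-9.14,177.46])
rng=np.random.default_rng(0)
def ik1(p,R,q0):
    def f(q): P,Q=fk(q,k,S4,S6); return np.r_[(P-p)*5,(Q-R).ravel()]
    o=least_squares(f,np.clip(q0,lo+.1,hi-.1),bounds=(lo,hi),x_scale=30,max_nfev=60); return o.x,o.cost
def ik(p,R,n=14):
    sol=[]
    for i in range(n):
        q,c=ik1(p,R,rng.uniform(lo,hi)*[.6,.7,.9,.9,.9,.9])
        if c<1e-8 and not any(abs(q-s).max()<2 for s in sol): sol.append(q)
    return sol
def margin(q): return np.minimum(q-lo,hi-q).min()
E
cat > scan.py <<'E'
from ik import *
st=np.array([.608,-.051])
for tilt in(38,):
  for az in(-16.5,14,-46,73.5,-106.5,45,-75):
    for fl in(1,-1):
      R=tool(az,tilt,fl); d=np.r_[np.cos(np.radians(az)),np.sin(np.radians(az))]
      for q in ik(np.r_[st,.1]+.019*R[:,2],R):
        q2,c2=ik1(np.r_[st-.12*d,.12]+.019*R[:,2],R,q)
        print(tilt,az,fl,q.round(0),round(margin(q),1),"entry",c2<1e-7,round(margin(q2),1),abs(q2-q).max().round())
E
time python3 scan.py
```

```text
38 14 1 [  4.  20. -24. -37. -10. -46.] 0.6 entry True 4.5 12.0
38 14 -1 [  4.  20. -24. -37. -10. 134.] 0.6 entry True 4.5 12.0
38 -46 1 [  3.  22. -50. 107. -29. 118.] 10.5 entry True 4.4 19.0
38 -46 -1 [  3.  22. -50. 107. -29. -62.] 10.5 entry True 4.4 19.0
38 73.5 1 [-11.  31.  -1. -44. -62.  17.] 52.6 entry True 61.1 11.0
38 73.5 -1 [ -11.   31.   -1.  -44.  -62. -163.] 14.5 entry True 20.0 11.0
38 -106.5 1 [ 22.  36. -17.  32. -66. 121.] 44.3 entry True 57.0 13.0
38 -106.5 -1 [ 22.  36. -17.  32. -66. -59.] 44.3 entry True 57.4 13.0
38 45 1 [ -8.  25. -12. -50. -40.  -1.] 31.3 entry True 38.9 12.0
38 -75 1 [ 20.  29. -37.  59. -46. 125.] 24.2 entry True 28.4 15.0
38 -75 -1 [ 20.  29. -37.  59. -46. -55.] 24.2 entry True 28.4 15.0
real	0m3.851s
user	0m4.120s
sys	0m0.070s
```

```bash
cat > path.py <<'E'
from ik import *
st=np.array([.608,-.051]); ds=np.array([.4335,.393]); m=-16.5
def pts(q):
    R=rz(q[0]);p=np.array([0,0,k[0]]);R=R@ry(q[1]);e=p+R@[0,0,k[2]];R=R@ry(-q[2]);w=e+R@[k[4],0,0]
    R=R@rx(S4*q[3])@ry(-q[4]); w2=w+R@[0,k[5],0]; return e,w,w2
def mic(p): a=np.radians(m); c,s=np.cos(a),np.sin(a); d=np.array(p[:2])-st; return np.round([c*d[0]+s*d[1],-s*d[0]+c*d[1],p[2]],2)
if __name__=="__main__":
  s=r.sense()
  for az in(-106.5,-80):
   for fl in(-1,1):
    for tilt in(38,42):
      R=tool(az,tilt,fl); z=R[:,2]*.019
      Q=[q for q in ik(np.r_[st,.1]+z,R) if q[1]>0]
      if not Q: continue
      q=Q[0]; print(az,fl,tilt,"place",q.round(),round(margin(q),1),[mic(x).tolist() for x in pts(q)])
      d=np.r_[np.cos(np.radians(az)),np.sin(np.radians(az))]
      A,B=np.r_[st-.14*d,.13],np.r_[ds,.13]; mm=[]
      q,c=ik1(A+z,R,q); print("  entry",q.round(),c<1e-8,[mic(x).tolist() for x in pts(q)])
      for t in np.linspace(0,1,12): qn,c=ik1(A+(B-A)*t+z,R,q); mm.append((round(margin(qn)),round(abs(qn-q).max()),c<1e-8)); q=qn
      print("  dish above",q.round(),mm[-1],min(x[0] for x in mm),max(x[1] for x in mm),all(x[2] for x in mm))
      q,c=ik1(np.r_[ds,.024]+z,R,q); print("  dish",q.round(),c<1e-8,round(margin(q)),[x.round(2).tolist() for x in pts(q)])
E
python3 path.py
```

```text
-106.5 -1 38 place [ 22.  36. -17.  32. -66. -59.] 44.3 [[-0.33, 0.08, 0.61], [-0.14, 0.24, 0.28], [0.0, 0.18, 0.33]]
  entry [ 31.  41.  -1.  25. -79. -59.] True [[-0.35, 0.15, 0.59], [-0.14, 0.38, 0.31], [0.0, 0.32, 0.36]]
  dish above [ 62.  41.   5.   7. -92. -80.] (67, 2, np.True_) 58 3 True
  dish [ 62.  48.   2.   7. -81. -82.] True 63 [[0.2, 0.37, 0.54], [0.34, 0.62, 0.24], [0.48, 0.56, 0.25]]
-106.5 -1 42 place [ 23.  38. -17.  34. -69. -61.] 44.4 [[-0.33, 0.1, 0.61], [-0.14, 0.25, 0.26], [0.0, 0.19, 0.31]]
  entry [ 32.  42.  -1.  27. -82. -61.] True [[-0.34, 0.16, 0.58], [-0.14, 0.39, 0.29], [0.0, 0.33, 0.34]]
  dish above [ 62.  43.   7.   8. -95. -81.] (68, 2, np.True_) 59 3 True
  dish [ 62.  50.   4.   8. -85. -82.] True 65 [[0.2, 0.38, 0.53], [0.34, 0.64, 0.22], [0.49, 0.58, 0.24]]
-106.5 1 38 place [ 22.  36. -17.  32. -66. 121.] 44.3 [[-0.33, 0.08, 0.61], [-0.14, 0.24, 0.28], [0.0, 0.18, 0.33]]
  entry [ 31.  41.  -1.  25. -79. 121.] True [[-0.35, 0.15, 0.59], [-0.14, 0.38, 0.31], [0.0, 0.32, 0.36]]
  dish above [ 62.  41.   5.   7. -92. 100.] (67, 2, np.True_) 57 3
[... 1025 characters left out ...]
.17, 0.31]]
  entry [ 38.  31. -27.  42. -62. -58.] True [[-0.43, 0.11, 0.65], [-0.3, 0.29, 0.29], [-0.15, 0.3, 0.34]]
  dish above [ 68.  39.  -7.  21. -83. -68.] (55, 3, np.True_) 34 3 True
  dish [ 68.  46. -10.  22. -72. -72.] True 51 [[0.15, 0.37, 0.55], [0.24, 0.59, 0.2], [0.4, 0.58, 0.24]]
-80 1 38 place [ 21.  30. -34.  53. -49. 125.] 27.3 [[-0.37, 0.05, 0.65], [-0.23, 0.16, 0.27], [-0.08, 0.16, 0.33]]
  entry [ 37.  30. -26.  39. -60. 125.] True [[-0.43, 0.1, 0.65], [-0.29, 0.29, 0.3], [-0.14, 0.28, 0.36]]
  dish above [ 67.  37.  -7.  20. -80. 113.] (54, 3, np.True_) 35 3 True
  dish [ 67.  44. -11.  21. -69. 109.] True 50 [[0.15, 0.36, 0.57], [0.25, 0.58, 0.22], [0.4, 0.57, 0.25]]
```

```bash
cat >> go.py <<'E'
def chk(p0,R0,p1,R1,q,n=10):
    from ik import ik1,margin
    rel=Ro.from_matrix(R0.T@R1).as_rotvec(degrees=True); mx=0;mm=99;ok=True
    for i in range(1,n+1):
        t=i/n; qn,c=ik1(p0+(p1-p0)*t,R0@Ro.from_rotvec(rel*t,degrees=True).as_matrix(),q); mx=max(mx,abs(qn-q).max()); mm=min(mm,margin(qn)); ok&=c<1e-7; q=qn
    print("chk",ok,"margin",round(mm,1),"step",round(mx,1),q.round()); return q
E
python3 - <<'E'
from go import *
s=r.sense(); R1=tool(-106.5,38,-1); g=np.array([.4335,.393,.0245])+.019*R1[:,2]
a=np.array([.46,.46,.26]); b=g-.1*R1[:,2]
q=chk(s["tcp_pos"],s["ee_rot"],a,R1,s["joints"],20); p,R=rows(s["tcp_pos"],s["ee_rot"],a,R1,20,-1); print(p,b)
q=chk(a,R1,b,R1,q); rows(p,R,b,R1,10,-1)
E
```

```text
chk True margin 10.6 step 22.3 [  62.   44.   31.    8. -115.  -78.]
-0.07 0.07 -0.1 0.01 0.43 -0.21 -1; -0.07 0.06 -0.11 0.01 0.43 -0.21 -1; -0.06 0.06 -0.11 0.01 0.43 -0.21 -1; -0.06 0.07 -0.12 0.01 0.43 -0.2 -1; -0.05 0.05 -0.12 0.01 0.43 -0.21 -1; -0.05 0.06 -0.12 0.01 0.43 -0.21 -1; -0.04 0.06 -0.13 0.02 0.43 -0.21 -1; -0.04 0.05 -0.13 0.01 0.43 -0.21 -1; -0.03 0.06 -0.12 0.01 0.43 -0.21 -1; -0.02 0.05 -0.14 0.01 0.43 -0.21 -1
-0.02 0.05 -0.13 0.01 0.43 -0.2 -1; -0.01 0.05 -0.13 0.01 0.43 -0.21 -1; 0 0.05 -0.13 0.01 0.43 -0.21 -1; 0 0.05 -0.14 0.01 0.43 -0.21 -1; 0.01 0.06 -0.13 0.01 0.43 -0.21 -1; 0.02 0.05 -0.13 0.01 0.43 -0.21 -1; 0.02 0.05 -0.14 0.01 0.43 -0.2 -1; 0.03 0.05 -0.13 0.01 0.43 -0.21 -1; 0.04 0.05 -0.13 0.01 0.43 -0.21 -1; 0.04 0.06 -0.12 0.01 0.43 -0.21 -1
[0.45986402 0.45997407 0.25999603] [0.44766344 0.44081498 0.08832887]
chk True margin 51.4 step 2.2 [ 63.  48.  15.   7. -95. -81.]
-0.35 0.02 0.59 0 -0 0 -1; -0.36 0.03 0.6 0 -0 0 -1; -0.35 0.02 0.59 0 -0 0 -1; -0.36 0.03 0.6 0 -0 0 -1; -0.35 0.02 0.59 0 -0 0 -1; -0.35 0.03 0.6 0 -0 0 -1; -0.36 0.02 0.59 0 -0 0 -1; -0.35 0.03 0.6 0 -0 0 -1; -0.36 0.02 0.59 0 -0 0 -1; -0.35 0.03 0.6 0 -0 0 -1
```

>>> {"op": "jog_arm", "data": {
  "plan": "-0.07 0.07 -0.1 0.01 0.43 -0.21 -1; -0.07 0.06 -0.11 0.01 0.43 -0.21 -1; -0.06 0.06 -0.11 0.01 0.43 -0.21 -1; -0.06 0.07 -0.12 0.01 0.43 -0.2 -1; -0.05 0.05 -0.12 0.01 0.43 -0.21 -1; -0.05 0.06 -0.12 0.01 0.43 -0.21 -1; -0.04 0.06 -0.13 0.02 0.43 -0.21 -1; -0.04 0.05 -0.13 0.01 0.43 -0.21 -1; -0.03 0.06 -0.12 0.01 0.43 -0.21 -1; -0.02 0.05 -0.14 0.01 0.43 -0.21 -1"
}}

```text
time_s: 8.1
tcp_pos: [0.477, 0.4431, 0.2311]
ee_rot: [[-0.552, -0.83, 0.076], [-0.834, 0.548, -0.066], [0.013, -0.1, -0.995]]
wrist_force: [0.1, 0.7, -0.2]
gripper_width: 0.999
gripper_force: 0.0
```

>>> {"op": "jog_arm", "data": {
  "plan": "-0.02 0.05 -0.13 0.01 0.43 -0.2 -1; -0.01 0.05 -0.13 0.01 0.43 -0.21 -1; 0 0.05 -0.13 0.01 0.43 -0.21 -1; 0 0.05 -0.14 0.01 0.43 -0.21 -1; 0.01 0.06 -0.13 0.01 0.43 -0.21 -1; 0.02 0.05 -0.13 0.01 0.43 -0.21 -1; 0.02 0.05 -0.14 0.01 0.43 -0.2 -1; 0.03 0.05 -0.13 0.01 0.43 -0.21 -1; 0.04 0.05 -0.13 0.01 0.43 -0.21 -1; 0.04 0.06 -0.12 0.01 0.43 -0.21 -1"
}}

```text
time_s: 9.1
tcp_pos: [0.4659, 0.4558, 0.2621]
ee_rot: [[-0.256, -0.953, -0.164], [-0.764, 0.303, -0.57], [0.593, -0.021, -0.805]]
wrist_force: [0.3, 0.4, -1.0]
gripper_width: 1.004
gripper_force: 0.0
```

```bash
cat > stage.py <<'E'
from m3 import *
# circle of stage rim in the side view: edges of dark blob -> plane z=.075, only the far/left/right rim (near rim merges with column)
for n,s in(("side",(275,320,215,250)),("top",(345,400,185,232))):
    p=np.load(n+"0.npz")["p"].astype(int); u0,u1,v0,v1=s
    M=np.zeros((480,640),np.uint8); M[v0:v1,u0:u1]=p[v0:v1,u0:u1].max(-1)<(45 if n=="side" else 60)
    if n=="side": print(p[214:254:2,278:318:3].max(-1))
    k_,l,st,_=cv2.connectedComponentsWithStats(M); v,u=np.nonzero(l==1+st[1:,4].argmax()); q=onplane(n,np.c_[u,v],.075); print(n,q.min(0),q.max(0))
E
python3 stage.py; python3 - <<'E'
from go import *
s=r.sense(); print(s["joints"].round()); R1=tool(-106.5,38,-1); g=np.array([.4335,.393,.0245])+.019*R1[:,2]; b=g-.08*R1[:,2]
chk(s["tcp_pos"],s["ee_rot"],b,R1,s["joints"]); p,R=rows(s["tcp_pos"],s["ee_rot"],b,R1,10,-1); print(p,b)
E
```

```text
[[ 66  75 110 107 107 106 109 105 109 109 108 110 109 110]
 [104  97 106 107 105 107 107 107 108 109 107 113 111 113]
 [123 120  92 104 107 107 107 110 109 110 108 109 111 112]
 [124 123 123 119 103 106 104 105 109 109 110 109 111 113]
 [122 123 122 122  93  32  27  30  55 107 109 112 110 113]
 [124 124 123  71  23  24  22  21  24  38 103 106  97 110]
 [124 124 103  21  20  23  20  23  21  19  42  67  68  74]
 [125 125  64  23  21  22  22  21  20  19  27  70  68  67]
 [125 125  40  21  21  21  21  22  25  22  22  74  74  70]
 [126 125  34  22  22  22  19  22  21  22  21  74  75  75]
 [127 126  50  23  19  23  21  23  21  19  19  74  76  75]
 [128 126  66  25  22  21  22  18  24  22  37  76  75  74]
 [128 128 121  21  25  21  21  22  20  17  67  75  75  84]
 [127 127 126  72  22  18  21  21  20  29  75  76  76 123]
 [126 128 128 109  42  24  24  22  26  33  75  77 120 123]
 [126 129 128 122  47  47  46  41  34  34  87 120 124 125]
 [127 128 127 123  48  48  45  43  38  40 125 126 125 126]
 [128 128 128 127  61  48  45  42  39 108 127 127 126 126]
 [127 127 129 127 123  59  48  50  83 125 127 124 125 126]
 [128 126 127 127 127 124 122 123 128 125 127 125 126 125]]
side [569.96239987 -85.59849536] [643.67656122  16.43534924]
top [572.60720111 -85.36247639] [632.0713436  -17.69071293]
[  62.   43.   30.    8. -113.  -79.]
chk True margin 52.6 step 2.4 [ 62.  47.  12.   7. -92. -81.]
-0.35 0.07 0.69 -0 0.02 -0.02 -1; -0.34 0.06 0.68 -0.01 0.02 -0.02 -1; -0.35 0.06 0.68 0 0.02 -0.02 -1; -0.36 0.07 0.69 -0 0.02 -0.02 -1; -0.35 0.06 0.68 -0.01 0.02 -0.02 -1; -0.36 0.06 0.68 0 0.02 -0.02 -1; -0.35 0.06 0.68 -0 0.02 -0.02 -1; -0.36 0.05 0.68 -0.01 0.02 -0.02 -1; -0.37 0.06 0.68 0 0.02 -0.02 -1; -0.36 0.05 0.67 -0 0.02 -0.02 -1
[0.4442621  0.42904089 0.07263448] [0.4441663  0.42900881 0.07256866]
```

>>> {"op": "jog_arm", "data": {
  "plan": "-0.35 0.07 0.69 0 0.02 -0.02 -1; -0.34 0.06 0.68 -0.01 0.02 -0.02 -1; -0.35 0.06 0.68 0 0.02 -0.02 -1; -0.36 0.07 0.69 0 0.02 -0.02 -1; -0.35 0.06 0.68 -0.01 0.02 -0.02 -1; -0.36 0.06 0.68 0 0.02 -0.02 -1; -0.35 0.06 0.68 0 0.02 -0.02 -1; -0.36 0.05 0.68 -0.01 0.02 -0.02 -1; -0.37 0.06 0.68 0 0.02 -0.02 -1; -0.36 0.05 0.67 0 0.02 -0.02 -1"
}}

```text
time_s: 10.1
tcp_pos: [0.4445, 0.429, 0.0716]
ee_rot: [[-0.226, -0.959, -0.174], [-0.757, 0.285, -0.589], [0.614, -0.001, -0.79]]
wrist_force: [-0.6, 0.9, 0.2]
gripper_width: 1.0
gripper_force: 0.0
```

```bash
cat > fit.py <<'E'
from m3 import *
from scipy.optimize import least_squares
# stage rim: contour of dark blob, fixed r=37
for n,s,th in(("side",(275,320,212,250),62),("top",(345,400,185,232),75)):
    p=np.load(n+"0.npz")["p"].max(-1).astype(np.float32); u0,u1,v0,v1=s
    big=cv2.resize(p[v0:v1,u0:u1],None,fx=8,fy=8,interpolation=cv2.INTER_LINEAR)
    cs,_=cv2.findContours((big<th).astype(np.uint8),cv2.RETR_EXTERNAL,cv2.CHAIN_APPROX_NONE); c=max(cs,key=cv2.contourArea)[:,0]
    uv=(c+.5)/8-.5+[u0,v0]; q=onplane(n,uv,.075)
    for i in range(3):
        f=lambda x:np.hypot(*(q-x[:2]).T)-37
        o=least_squares(f,[607,-49],loss="soft_l1",f_scale=1.5); 
    e=f(o.x); print(n,"stage",o.x.round(1),"inl",(abs(e)<1.5).mean().round(2))
# plate: front and side edges, depth-free: gradient along lines
def model(x,n,P):
    c=r.get_calibration(n); a=np.radians(x[2]); R=np.array([[np.cos(a),-np.sin(a)],[np.sin(a),np.cos(a)]])
    w=np.c_[P[:,:2]@R.T+x[:2],P[:,2]]/1000; E=c["extrinsics"]; pc=(w-E[:3,3])@E[:3,:3]
    return cv2.projectPoints(pc*[1,-1,-1],np.zeros(3),np.zeros(3),c["mtx"],c["distortion"])[0].reshape(-1,2)
t=np.linspace(.03,.97,60)
def edge(a,b): return np.array(a)+np.outer(t,np.array(b)-a)
tl,tr,bl,br=(170.,80,15),(170.,-80,15),(-70.,80,15),(-70.,-80,15)
for n in("top","side"):
    im=cv2.GaussianBlur(np.load(n+"0.npz")["p"].min(-1).astype(np.float32),(0,0),.6)
    def score(x,d=2.):
        s=0
        for (a,b),o in zip(((bl,br),(tl,bl),(tr,br)),((-1,0),(0,1),(0,-1))):
            P=edge(a,b); o=np.r_[o,0]*d
            A=model(x,n,P-o);B=model(x,n,P+o)
            S=lambda m:cv2.remap(im,m[:,0].astype(np.float32)[None],m[:,1].astype(np.float32)[None],1)[0]
            s+=np.clip(S(A)-S(B),-5,25).sum()
        return s
    best=max((score([x,y,w]),x,y,w) for x in np.arange(598,617,1) for y in np.arange(-60,-38,1) for w in np.arange(-20,-11,.5))
    print(n,"plate",best)
E
python3 fit.py; python3 - <<'E'
from go import *
s=r.sense(); R1=tool(-106.5,38,-1); b=np.array([.4335,.393,.0245])+.019*R1[:,2]
rows(s["tcp_pos"],s["ee_rot"],b,R1,10,-1)
E
```

```text
side stage [604.8 -40.9] inl 0.26
top stage [608.9 -51.3] inl 0.66
0 0 0.32 -0 0 -0 -1; 0.01 0 0.31 -0 0 -0 -1; 0 0 0.32 -0 0.01 -0 -1; 0 0.01 0.32 -0 -0 -0 -1; 0.01 -0 0.32 -0 -0 -0.01 -1; -0 -0 0.31 -0 0 0 -1; 0 -0 0.32 -0 0 0 -1; 0 0 0.32 -0 0 0 -1; 0.01 0 0.31 -0 0.01 -0 -1; 0 0 0.32 -0 -0 -0 -1Traceback (most recent call last):
  File "fit.py", line 31, in <module>
    best=max((score([x,y,w]),x,y,w) for x in np.arange(598,617,1) for y in np.arange(-60,-38,1) for w in np.arange(-20,-11,.5))
  File "fit.py", line 31, in <genexpr>
    best=max((score([x,y,w]),x,y,w) for x in np.arange(598,617,1) for y in np.arange(-60,-38,1) for w in np.arange(-20,-11,.5))
              ~~~~~^^^^^^^^^
  File "fit.py", line 27, in score
    A=model(x,n,P-o);B=model(x,n,P+o)
                       ~~~~~^^^^^^^^^
  File "fit.py", line 15, in model
    c=r.get_calibration(n); a=np.radians(x[2]); R=np.array([[np.cos(a),-np.sin(a)],[np.sin(a),np.cos(a)]])
ValueError: time passes only in moves, steps and waits
```

>>> {"op": "jog_arm", "data": {
  "plan": "0 0 0.32 0 0 0 -1; 0.01 0 0.31 0 0 0 -1; 0 0 0.32 0 0 0 -1; 0 0 0.32 0 0 0 -1; 0.01 0 0.32 0 0 0 -1; 0 0 0.31 0 0 0 -1; 0 0 0.32 0 0 0 -1; 0 0 0.32 0 0 0 -1; 0.01 0 0.31 0 0 0 -1; 0 0 0.32 0 0 0 -1"
}}

```text
time_s: 11.1
tcp_pos: [0.4311, 0.3806, 0.0098]
ee_rot: [[-0.227, -0.958, -0.174], [-0.755, 0.286, -0.59], [0.615, -0.002, -0.789]]
wrist_force: [0.2, -0.8, -0.2]
gripper_width: 1.003
gripper_force: 0.0
```

```bash
sed -i 's/    c=r.get_calibration(n); a=np/    c=CAL[n]; a=np/; s/^t=np.linspace/CAL={n:r.get_calibration(n) for n in("side","top")}\nt=np.linspace/' fit.py; timeout 400 python3 fit.py; python3 - <<'E'
from h import *
p,d=r.capture("side"); cv2.imwrite("pics/s1.png",cv2.resize(p[330:450,240:400,::-1],None,fx=5,fy=5,interpolation=cv2.INTER_CUBIC)); s=r.sense();print(s["tcp_pos"],s["wrist_force"])
E
```

```text
side stage [604.8 -40.9] inl 0.26
top stage [608.9 -51.3] inl 0.66
top plate (np.float32(3782.6448), np.int64(612), np.int64(-52), np.float64(-14.0))
side plate (np.float32(3250.8916), np.int64(610), np.int64(-48), np.float64(-14.0))
[0.43032377 0.37932469 0.00886678] [-0.58475364 -1.72546714  0.14440194]
```

View pics/s1.png

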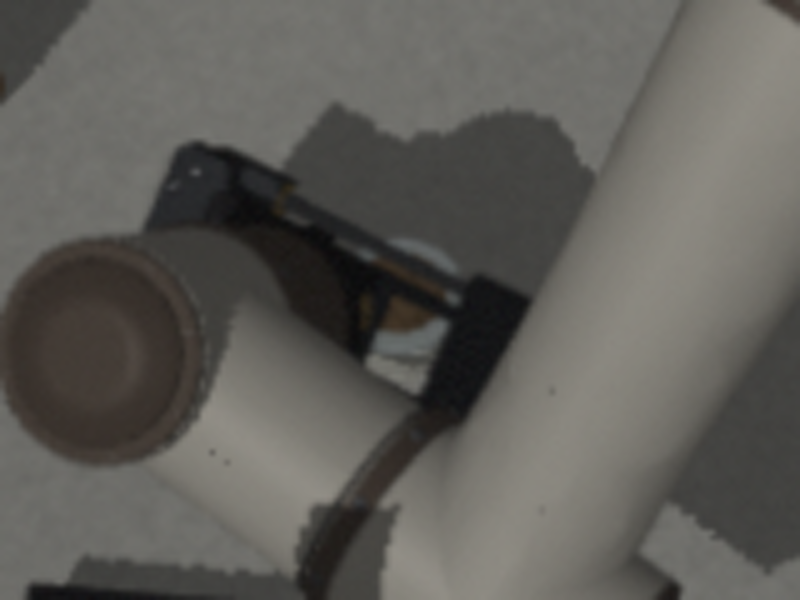

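The dish (crop px ~400,300) sits between the open fingers with no contact force, so I close on it.

>>> {"op": "jog_arm", "data": {
  "plan": "0 0 0 0 0 0 0.2; 0 0 0 0 0 0 0.5; 0 0 0 0 0 0 1; 0 0 0 0 0 0 1; 0 0 0 0 0 0 1; 0 0 0 0 0 0 1; 0 0 0 0 0 0 1; 0 0 0 0 0 0 1; 0 0 0 0 0 0 1; 0 0 0 0 0 0 1"
}}

```text
time_s: 12.15
tcp_pos: [0.4312, 0.3812, 0.0105]
ee_rot: [[-0.227, -0.958, -0.174], [-0.756, 0.286, -0.589], [0.615, -0.002, -0.789]]
wrist_force: [-1.6, 2.0, 2.1]
gripper_width: 0.681
gripper_force: 30.0
```

```bash
cat > fit2.py <<'E'
import re
src=open("fit.py").read().split("for n in(\"top\",\"side\"):")[0]; exec(src)
IM={n:cv2.GaussianBlur(np.load(n+"0.npz")["p"].min(-1).astype(np.float32),(0,0),.5) for n in CAL}
th=np.radians(np.arange(0,360,5)); 
def samp(n,m): return cv2.remap(IM[n],m[:,0].astype(np.float32)[None],m[:,1].astype(np.float32)[None],1)[0]
def parts(x,n,d=2.5):
    o=[]
    for (a,b),v in zip(((bl,br),(tl,bl),(tr,br)),((-1,0),(0,1),(0,-1))):
        P=edge(a,b); v=np.r_[v,0]*d; o.append(np.clip(samp(n,model(x,n,P-v))-samp(n,model(x,n,P+v)),-5,20).mean())
    return np.round(o,1)
def disc(x,n,d=2.5): # rim: bright outside, dark inside
    c=lambda R:np.c_[R*np.cos(th),R*np.sin(th),75+0*th]
    return np.clip(samp(n,model(x,n,c(37+d)))-samp(n,model(x,n,c(37-d))),-5,50).mean()
G=[(x,y) for x in np.arange(600,616,.5) for y in np.arange(-58,-40,.5)]
for n in CAL:
    print(n,"disc",max((disc([x,y,0],n).round(1),x,y) for x,y in G))
    print(n,"plate",*sorted([(parts([x,y,w],n).sum().round(1),x,y,w) for x,y in G[::1] for w in np.arange(-18,-11,1.)],reverse=True)[:3])
E
timeout 500 python3 fit2.py; python3 rec.py
```

```text
side stage [604.8 -40.9] inl 0.26
top stage [608.9 -51.3] inl 0.66
side disc (np.float32(32.0), np.float64(610.0), np.float64(-49.5))
side plate (np.float32(46.0), np.float64(610.0), np.float64(-48.0), np.float64(-14.0)) (np.float32(46.0), np.float64(609.5), np.float64(-48.0), np.float64(-14.0)) (np.float32(46.0), np.float64(609.0), np.float64(-47.5), np.float64(-14.0))
top disc (np.float32(36.3), np.float64(607.0), np.float64(-48.5))
top plate (np.float32(55.1), np.float64(613.0), np.float64(-51.5), np.float64(-14.0)) (np.float32(55.0), np.float64(612.5), np.float64(-51.5), np.float64(-14.0)) (np.float32(54.9), np.float64(612.0), np.float64(-51.5), np.float64(-14.0))
12.15 [ 61.6  47.6   1.5   7.4 -81.3 -81.8] [0.4312 0.3812 0.0105]
```

```bash
python3 - <<'E'
from go import *
s=r.sense(); R=s["ee_rot"]; p=s["tcp_pos"]
P=[p,p+[0,0,.06],np.array([.6406,.0747,.115]),np.array([.6067,-.0611,.102]),np.array([.6067,-.0611,.0865])]
q=s["joints"]
for a,b,n in zip(P,P[1:],(10,20,10,10)):
    q=chk(a,R,b,R,q,n); print(n,(R.T@(b-a)/.025/n).round(3))
E
```

```text
chk True margin 63.0 step 0.6 [ 62.  44.   3.   7. -87. -81.]
10 [ 0.147 -0.001 -0.189]
chk True margin 57.5 step 1.6 [ 32.  41.  -2.  25. -79. -60.]
20 [ 0.423 -0.577  0.218]
chk True margin 45.5 step 1.6 [ 22.  35. -16.  31. -68. -58.]
10 [ 0.409 -0.025  0.385]
chk True margin 44.7 step 0.2 [ 22.  36. -17.  32. -66. -59.]
10 [-0.038  0.     0.049]
```

>>> {"op": "jog_arm", "data": {
  "plan": "0.07 0 -0.09 0 0 0 1; 0.15 0 -0.19 0 0 0 1; 0.15 0 -0.19 0 0 0 1; 0.15 0 -0.19 0 0 0 1; 0.15 0 -0.19 0 0 0 1; 0.15 0 -0.19 0 0 0 1; 0.15 0 -0.19 0 0 0 1; 0.2 -0.1 -0.17 0 0 0 1; 0.2 -0.2 -0.1 0 0 0 1; 0.3 -0.35 0.02 0 0 0 1"
}}

```text
time_s: 13.15
tcp_pos: [0.4441, 0.3667, 0.0657]
ee_rot: [[-0.226, -0.959, -0.173], [-0.756, 0.285, -0.589], [0.614, -0.002, -0.789]]
wrist_force: [-0.2, -0.1, -1.4]
gripper_width: 0.677
gripper_force: 30.0
```

>>> {"op": "jog_arm", "data": {
  "plan": "0.42 -0.58 0.22 0 0 0 1; 0.42 -0.58 0.22 0 0 0 1; 0.42 -0.58 0.22 0 0 0 1; 0.42 -0.58 0.22 0 0 0 1; 0.42 -0.58 0.22 0 0 0 1; 0.42 -0.58 0.22 0 0 0 1; 0.42 -0.58 0.22 0 0 0 1; 0.42 -0.58 0.22 0 0 0 1; 0.42 -0.58 0.22 0 0 0 1; 0.42 -0.58 0.22 0 0 0 1"
}}

```text
time_s: 14.15
tcp_pos: [0.5501, 0.2121, 0.0869]
ee_rot: [[-0.227, -0.958, -0.174], [-0.755, 0.286, -0.59], [0.615, -0.002, -0.789]]
wrist_force: [0.0, 0.3, -0.9]
gripper_width: 0.683
gripper_force: 30.0
```

```bash
python3 - <<'E'
from go import *
s=r.sense(); R=s["ee_rot"]; p=s["tcp_pos"]; q=s["joints"]; print(p,s["gripper_width"],s["wrist_force"])
R1=tool(-106.5,38,-1)
print("tilt err vs grasp",Ro.from_matrix(R.T@np.array([[-.227,-.958,-.174],[-.756,.286,-.589],[.615,-.002,-.789]])).as_rotvec(degrees=True))
b=np.array([.6406,.0747,.115]); print((R.T@(b-p)/.025/10).round(3))
E
```

```text
[0.55013267 0.21213212 0.08685608] 0.6826832665369947 [ 0.04847093  0.33433928 -0.91894413]
tilt err vs grasp [-0.01725404 -0.03881796  0.00231695]
[ 0.402 -0.504  0.172]
```

>>> {"op": "jog_arm", "data": {
  "plan": "0.4 -0.5 0.17 0 0 0 1; 0.4 -0.5 0.17 0 0 0 1; 0.4 -0.5 0.17 0 0 0 1; 0.4 -0.5 0.17 0 0 0 1; 0.4 -0.5 0.17 0 0 0 1; 0.4 -0.5 0.17 0 0 0 1; 0.4 -0.5 0.17 0 0 0 1; 0.4 -0.5 0.17 0 0 0 1; 0.4 -0.5 0.17 0 0 0 1; 0.4 -0.5 0.17 0 0 0 1"
}}

```text
time_s: 15.15
tcp_pos: [0.6397, 0.0759, 0.1152]
ee_rot: [[-0.227, -0.958, -0.174], [-0.755, 0.286, -0.59], [0.615, -0.002, -0.789]]
wrist_force: [0.8, 0.6, -0.7]
gripper_width: 0.683
gripper_force: 30.0
```

```bash
python3 - <<'E'
from m3 import *
p,d=r.capture("top"); cv2.imwrite("pics/t1.png",cv2.resize(p[130:260,270:440,::-1],None,fx=4.5,fy=4.5,interpolation=cv2.INTER_CUBIC)); s=r.sense();print(s["tcp_pos"],s["wrist_force"]); np.savez("t1.npz",p=p,d=d)
W=cloud("top",d)
# dish centre check: brown pixels at dish top height
c=p.astype(int); z=W[...,2]; M=(c[...,0]-c[...,2]>30)&(abs(z-.125)<.025); M[:,:270]=0; v,u=np.nonzero(M)
print(M.sum(), W[M].mean(0) if M.any() else 0,"dish pred",s["tcp_pos"][:2]+[.0023,.0118], "z",s["tcp_pos"][2]-.0105)
b=np.array([.6067,-.0611,.102]); print((s["ee_rot"].T@(b-s["tcp_pos"])/.025/10).round(3))
E
```

```text
[0.64051718 0.07391466 0.11559181] [ 1.38741294 -0.20934597 -0.26804443]
142 [0.64356463 0.0860634  0.13435358] dish pred [0.64281718 0.08571466] z 0.10509180570065758
[ 0.405 -0.026  0.385]
```

View pics/t1.png

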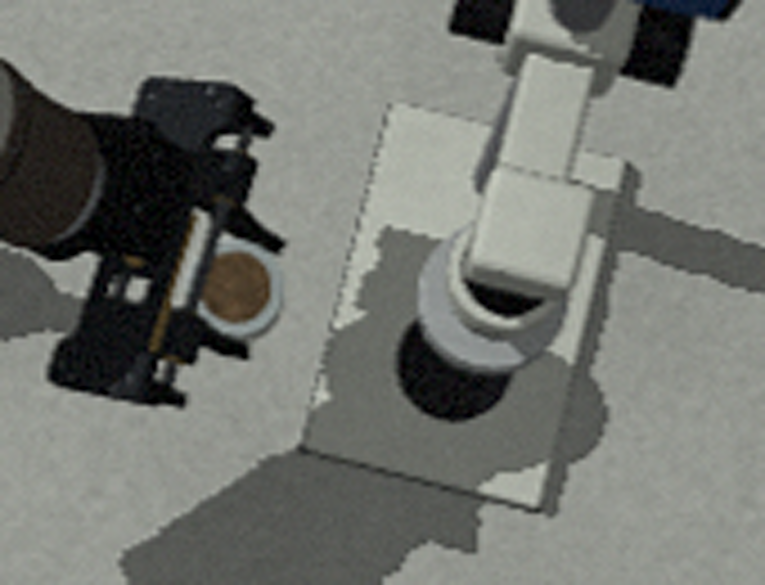

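```bash
python3 - <<'E'
from m3 import *
px=lambda L:np.array(L)/4.5+[270,130]-.4
q=onplane("top",px([[301,450],[547,513],[388,103],[636,157]]),.0138); print(q.round(1))
f,g,h,i=q
ang=lambda a,b:np.degrees(np.arctan2(*(b-a)[::-1])).round(2)
print("yaw L,R edges",ang(f,h),ang(g,i),"front edge",ang(g,f)-90,"len",np.linalg.norm(h-f),np.linalg.norm(i-g),np.linalg.norm(f-g))
for y in(-14.5,):
    a=np.radians(y);X=np.array([np.cos(a),np.sin(a)]);Y=np.array([-X[1],X[0]])
    for c,(x,yy) in zip(q,((-70,80),(-70,-80),(170,80),(170,-80))): print("origin",(c-X*x-Y*yy).round(1))
p=np.load("t1.npz")["p"].max(-1).astype(np.float32); big=cv2.resize(p[190:230,345:400],None,fx=8,fy=8,interpolation=cv2.INTER_LINEAR)
c=max(cv2.findContours((big<48).astype(np.uint8),0,1)[0],key=cv2.contourArea)[:,0]; uv=(c+.5)/8-.5+[345,190]
from scipy.optimize import least_squares
w=onplane("top",uv,.0738); w=w[w[:,0]<606]; o=least_squares(lambda x:np.hypot(*(w-x[:2]).T)-x[2],[607,-49,37],loss="soft_l1"); o2=least_squares(lambda x:np.hypot(*(w-x[:2]).T)-37,[607,-49],loss="soft_l1"); print("stage",len(w),o.x.round(1),o2.x.round(1),abs(o2.fun).mean())
E
```

```text
[[ 559.9   43.4]
 [ 521.3 -116.7]
 [ 791.8  -11. ]
 [ 757.7 -174.4]]
yaw L,R edges -13.2 -13.74 front edge -13.579999999999998 len 238.1459283917853 243.34583214755492 164.6667359335266
origin [607.7 -51.6]
origin [609.1 -56.7]
origin [607.2 -45.9]
origin [613.1 -54.4]
stage 355 [603.3 -48.1  30.8] [610.9 -49.1] 4.808440477164348
```

>>> {"op": "jog_arm", "data": {
  "plan": "0.41 -0.02 0.39 0 0 0 1; 0.41 -0.02 0.39 0 0 0 1; 0.41 -0.02 0.39 0 0 0 1; 0.41 -0.02 0.39 0 0 0 1; 0.41 -0.02 0.39 0 0 0 1; 0.41 -0.02 0.39 0 0 0 1; 0.41 -0.02 0.39 0 0 0 1; 0.41 -0.02 0.39 0 0 0 1; 0.41 -0.03 0.38 0 0 0 1; 0.41 -0.03 0.38 0 0 0 1"
}}

```text
time_s: 16.2
tcp_pos: [0.6039, -0.0603, 0.1014]
ee_rot: [[-0.227, -0.958, -0.174], [-0.755, 0.286, -0.59], [0.615, -0.002, -0.789]]
wrist_force: [0.6, -0.9, -0.1]
gripper_width: 0.678
gripper_force: 30.0
```

```bash
python3 - <<'E'
from m3 import *
s=r.sense();print(s["tcp_pos"],s["wrist_force"])
b=np.array([.6072,-.0623,.0875]); print((s["ee_rot"].T@(b-s["tcp_pos"])/.025/10).round(3))
p,d=r.capture("top"); cv2.imwrite("pics/t2.png",cv2.resize(p[150:250,310:440,::-1],None,fx=5,fy=5,interpolation=cv2.INTER_CUBIC))
p,d=r.capture("side"); cv2.imwrite("pics/s2.png",cv2.resize(p[150:290,200:380,::-1],None,fx=4,fy=4,interpolation=cv2.INTER_CUBIC))
E
```

```text
[ 0.60386999 -0.06028599  0.10142642] [ 0.62920216 -0.90147983 -0.10973556]
[-0.031 -0.015  0.046]
```

View pics/s2.png

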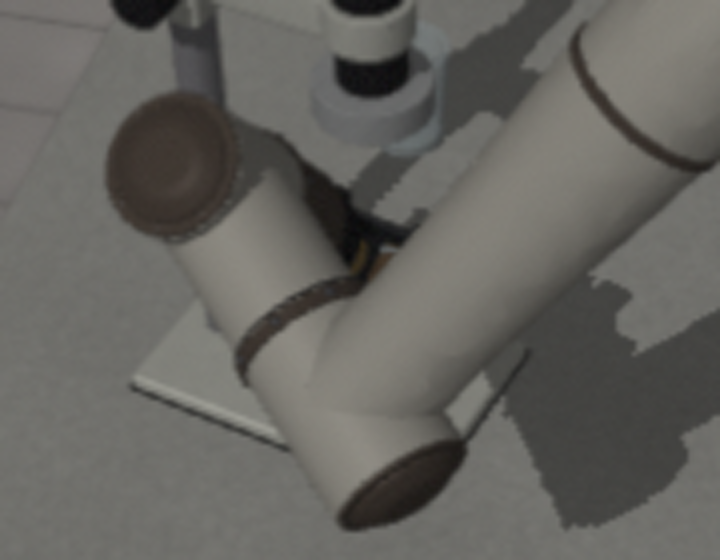

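The arm hides the dish in this view. The wrist is clear of the ring (crop px 375,95). Descending gently.

>>> {"op": "jog_arm", "data": {
  "plan": "-0.03 -0.02 0.05 0 0 0 1; -0.03 -0.02 0.05 0 0 0 1; -0.03 -0.02 0.05 0 0 0 1; -0.03 -0.02 0.05 0 0 0 1; -0.03 -0.01 0.05 0 0 0 1; -0.03 -0.01 0.05 0 0 0 1; -0.03 -0.02 0.04 0 0 0 1; -0.03 -0.01 0.04 0 0 0 1; -0.03 -0.01 0.04 0 0 0 1; -0.03 -0.01 0.04 0 0 0 1"
}}

```text
time_s: 17.3
tcp_pos: [0.6075, -0.0613, 0.0878]
ee_rot: [[-0.227, -0.958, -0.174], [-0.755, 0.286, -0.59], [0.615, -0.002, -0.789]]
wrist_force: [0.1, -0.1, -0.9]
gripper_width: 0.683
gripper_force: 30.0
```

```bash
python3 - <<'E'
from m3 import *
s=r.sense();print(s["tcp_pos"],s["wrist_force"])
p,d=r.capture("top"); W=cloud("top",d); c=p.astype(int); M=(c[...,0]-c[...,2]>25)&(abs(W[...,2]-.105)<.02); M[:,:320]=0;M[:,420:]=0
v,u=np.nonzero(M); print(len(u),W[M].mean(0) if len(u) else 0, u.min(),u.max(),v.min(),v.max())
b=np.array([.6072,-.0623,.0855]); print((s["ee_rot"].T@(b-s["tcp_pos"])/.025).round(3), (s["ee_rot"].T@[0,0,-.001]/.025).round(3))
E
```

```text
[ 0.60746973 -0.06133798  0.08775414] [ 0.05563139 -0.06521727 -0.8583179 ]
30 [ 0.59672091 -0.04784839  0.10651845] 367 376 210 215
[-0.024 -0.     0.096] [-0.025  0.     0.032]
```

>>> {"op": "jog_arm", "data": {
  "plan": "-0.005 0 0.01 0 0 0 1; -0.005 0 0.01 0 0 0 1; -0.005 0 0.01 0 0 0 1; -0.005 0 0.01 0 0 0 1; -0.005 0 0.01 0 0 0 1; -0.005 0 0.01 0 0 0 1; -0.005 0 0.01 0 0 0 1; 0 0 0 0 0 0 1; 0 0 0 0 0 0 1; 0 0 0 0 0 0 1"
}}

```text
time_s: 18.35
tcp_pos: [0.6073, -0.0617, 0.0859]
ee_rot: [[-0.227, -0.958, -0.174], [-0.755, 0.286, -0.59], [0.615, -0.002, -0.789]]
wrist_force: [0.4, -0.4, -0.5]
gripper_width: 0.682
gripper_force: 30.0
```

>>> {"op": "jog_arm", "data": {
  "plan": "-0.006 0 0.008 0 0 0 1; -0.006 0 0.008 0 0 0 1; -0.006 0 0.008 0 0 0 1; -0.006 0 0.008 0 0 0 1; 0 0 0 0 0 0 1; 0 0 0 0 0 0 1; 0 0 0 0 0 0 1; 0 0 0 0 0 0 1; 0 0 0 0 0 0 1; 0 0 0 0 0 0 1"
}}

```text
time_s: 19.35
tcp_pos: [0.6074, -0.0617, 0.0855]
ee_rot: [[-0.227, -0.958, -0.174], [-0.755, 0.286, -0.59], [0.615, -0.003, -0.788]]
wrist_force: [-1.6, 2.2, 5.4]
gripper_width: 0.682
gripper_force: 30.0
```

>>> {"op": "jog_arm", "data": {
  "plan": "0 0 0 0 0 0 0.2; 0 0 0 0 0 0 0; 0 0 0 0 0 0 -0.3; 0 0 0 0 0 0 -0.6; 0 0 0 0 0 0 -1; 0 0 0 0 0 0 -1; 0 0 0 0 0 0 -1; 0 0 0 0 0 0 -1; 0 0 0 0 0 0 -1; 0 0 -0.05 0 0 0 -1"
}}

```text
time_s: 20.35
tcp_pos: [0.6074, -0.061, 0.0858]
ee_rot: [[-0.227, -0.958, -0.174], [-0.755, 0.286, -0.59], [0.615, -0.002, -0.788]]
wrist_force: [-0.4, 0.3, -0.6]
gripper_width: 0.997
gripper_force: 0.0
```

>>> {"op": "jog_arm", "data": {
  "plan": "0 0 -0.3 0 0 0 -1; 0 0 -0.5 0 0 0 -1; 0 0 -0.7 0 0 0 -1; 0 0 -0.8 0 0 0 -1; 0 0 -0.8 0 0 0 -1; 0 0 -0.8 0 0 0 -1; 0 0 -0.8 0 0 0 -1; 0 0 -0.8 0 0 0 -1; 0 0 -0.8 0 0 0 -1; 0 0 -0.7 0 0 0 -1"
}}

```text
time_s: 21.35
tcp_pos: [0.6384, 0.0437, 0.2258]
ee_rot: [[-0.227, -0.959, -0.172], [-0.756, 0.285, -0.589], [0.614, -0.004, -0.79]]
wrist_force: [-0.2, -0.2, -0.3]
gripper_width: 0.999
gripper_force: 0.0
```

```bash
cat > look.py <<'E'
from m3 import *
import sys
for n in("top","side"):
    p,d=r.capture(n); W=cloud(n,d); np.savez(n+"L.npz",p=p,d=d)
    b=(310,440,150,250) if n=="top" else (200,380,150,290)
    cv2.imwrite(f"pics/{sys.argv[1]}{n}.png",cv2.resize(p[b[2]:b[3],b[0]:b[1],::-1],(b[1]*0+(b[1]-b[0])*4,(b[3]-b[2])*4),interpolation=cv2.INTER_CUBIC))
a,b=cv2.imread(f"pics/{sys.argv[1]}top.png"),cv2.imread(f"pics/{sys.argv[1]}side.png")
h=300; im=np.hstack([cv2.resize(x,(int(x.shape[1]*h/x.shape[0]),h)) for x in(a,b)]); cv2.imwrite(f"pics/{sys.argv[1]}.png",im); print(im.shape)
E
python3 look.py A; python3 rec.py
```

```text
(300, 775, 3)
21.45 [ 29.5  34.    2.8  25.5 -87.9 -53.7] [0.6396 0.0444 0.2267]
```

View pics/A.png

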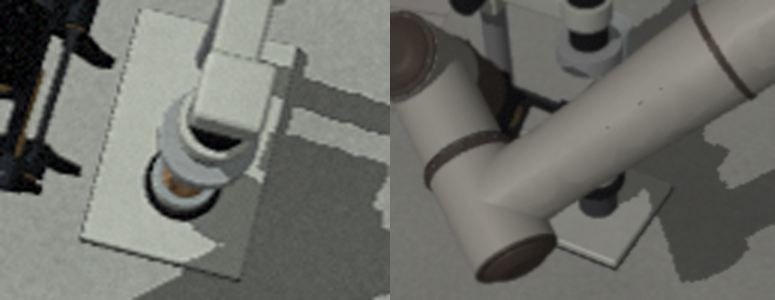

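```bash
cat > lamp.py <<'E'
from go import *
from ik import *
from path import pts
m=np.radians(-14); O=np.array([.6095,-.0505]); Y=np.array([-np.sin(m),np.cos(m)])
L0=np.array([.4758,-.3773]); T=O+.155*Y; 
if __name__=="__main__":
  print("target",T)
  s=r.sense(); a=s["tcp_pos"]; zz=np.array([0,0,.071])
  for fl in(1,-1):
    R0,R1=tool(-138,0,fl),tool(-104,0,fl); print("flip",fl,Ro.from_matrix(s["ee_rot"].T@R0).as_rotvec(degrees=True).round())
    v1=np.array([.42,.05,.32]); v2=np.array([.42,-.25,.30]); Rm=tool(-120,0,fl)
    q=s["joints"]; pp,RR=a,s["ee_rot"]
    for p,R,n in((v1,Rm,20),(v2,R0,15),(np.r_[L0,.25],R0,10),(np.r_[L0,.071],R0,10),(np.r_[L0,.25],R0,10),(np.array([.40,-.12,.25]),Rm,15),(np.array([.42,.14,.25]),R1,15),(np.r_[T,.20],R1,15),(np.r_[T,.072],R1,10)):
        q=chk(pp,RR,p,R,q,n); pp,RR=p,R
    print([x.round(2).tolist() for x in pts(q)])
E
python3 lamp.py
```

```text
target [0.64699789 0.09989584]
flip 1 [  48.  -14. -142.]
chk True margin 36.0 step 10.6 [ 29.  -2. -15.  -0. -76. 121.]
chk True margin 33.8 step 2.8 [-12.   6. -10.  -0. -74. 144.]
chk True margin 22.3 step 1.4 [-23.  19.   0.   0. -71. 155.]
chk True margin 22.3 step 2.3 [-23.  29. -13.  -0. -49. 155.]
chk True margin 22.3 step 2.3 [-23.  19.   0.   0. -71. 155.]
chk True margin 22.5 step 2.6 [  6.  -0. -24.  -0. -66. 144.]
chk True margin 34.7 step 2.5 [ 40.   3. -21.   0. -66. 126.]
chk True margin 34.4 step 2.0 [ 23.  26.   3.   0. -67. 143.]
chk True margin 34.4 step 1.6 [ 23.  32.  -6.  -0. -52. 143.]
[[0.28, 0.12, 0.64], [0.58, 0.25, 0.38], [0.65, 0.1, 0.38]]
flip -1 [-11. -37.  30.]
chk True margin 45.9 step 1.9 [ 29.  -2. -15.  -0. -76. -59.]
chk True margin 45.0 step 2.8 [-12.   6. -10.   0. -74. -36.]
chk True margin 51.8 step 1.4 [-23.  19.   0.   0. -71. -25.]
chk True margin 39.4 step 2.3 [-23.  29. -13.  -0. -49. -25.]
chk True margin 41.6 step 2.3 [-23.  19.   0.   0. -71. -25.]
chk True margin 37.6 step 2.6 [  6.  -0. -24.  -0. -66. -36.]
chk True margin 36.5 step 2.5 [ 40.   3. -21.   0. -66. -54.]
chk True margin 41.6 step 2.0 [ 23.  26.   3.   0. -67. -37.]
chk True margin 42.9 step 1.6 [ 23.  32.  -6.  -0. -52. -37.]
[[0.28, 0.12, 0.64], [0.58, 0.25, 0.38], [0.65, 0.1, 0.38]]
```

```bash
python3 - <<'E'
from lamp import *
s=r.sense(); P=[(s["tcp_pos"],s["ee_rot"])]; q=s["joints"]
for p,R,n in((np.array([.57,.14,.28]),s["ee_rot"],5),(np.array([.42,.05,.32]),tool(-120,0,-1),15),(np.array([.42,-.25,.30]),tool(-138,0,-1),15),(np.r_[L0,.22],tool(-138,0,-1),10)):
    q=chk(*P[-1],p,R,q,n); P.append(rows(*P[-1],p,R,n,-1))
E
```

```text
chk True margin 64.0 step 2.1 [ 40.  29.   4.  20. -97. -60.]
-0.19 0.75 -0.69 0 0 0 -1; -0.19 0.74 -0.7 0 0 0 -1; -0.19 0.75 -0.69 0 0 0 -1; -0.19 0.75 -0.7 0 0 0 -1; -0.19 0.75 -0.69 0 0 0 -1
chk True margin 45.9 step 2.1 [ 29.  -2. -15.   0. -76. -59.]
0.34 0.31 0.12 -0.04 -0.31 0.11 -1; 0.35 0.31 0.12 -0.04 -0.31 0.11 -1; 0.35 0.31 0.09 -0.04 -0.32 0.1 -1; 0.37 0.29 0.09 -0.04 -0.31 0.11 -1; 0.37 0.29 0.06 -0.04 -0.31 0.11 -1; 0.38 0.29 0.06 -0.04 -0.31 0.11 -1; 0.39 0.28 0.04 -0.04 -0.32 0.1 -1; 0.39 0.27 0.02 -0.04 -0.31 0.11 -1; 0.4 0.27 0.01 -0.04 -0.31 0.11 -1; 0.4 0.26 -0.01 -0.04 -0.31 0.11 -1
0.4 0.25 -0.02 -0.04 -0.32 0.1 -1; 0.41 0.25 -0.05 -0.04 -0.31 0.11 -1; 0.41 0.25 -0.05 -0.04 -0.31 0.11 -1; 0.4 0.23 -0.08 -0.05 -0.31 0.11 -1; 0.41 0.24 -0.09 -0.04 -0.32 0.1 -1
chk True margin 45.1 step 2.8 [-12.   6. -10.   0. -74. -36.]
0.69 -0.4 0.05 0 0 0.15 -1; 0.69 -0.41 0.06 0 0 0.15 -1; 0.67 -0.43 0.05 0 0 0.15 -1; 0.67 -0.45 0.05 0 0 0.15 -1; 0.66 -0.45 0.06 0 0 0.15 -1; 0.65 -0.47 0.05 0 0 0.15 -1; 0.63 -0.49 0.05 0 0 0.15 -1; 0.63 -0.49 0.05 0 0 0.15 -1; 0.62 -0.51 0.06 0 0 0.15 -1; 0.6 -0.53 0.05 0 0 0.15 -1
0.6 -0.53 0.05 0 0 0.15 -1; 0.58 -0.55 0.06 0 0 0.15 -1; 0.57 -0.56 0.05 0 0 0.15 -1; 0.56 -0.57 0.05 0 0 0.15 -1; 0.55 -0.58 0.06 0.01 0 0.15 -1
chk True margin 51.5 step 1.5 [-23.  20.  -2.   0. -67. -25.]
0.18 -0.53 0.32 -0 0 0 -1; 0.17 -0.53 0.32 -0 0 0 -1; 0.18 -0.52 0.32 -0 0 0 -1; 0.17 -0.53 0.32 -0 0 0 -1; 0.18 -0.53 0.32 -0 0 0 -1; 0.17 -0.53 0.32 -0 0 0 -1; 0.18 -0.52 0.32 -0 0 0 -1; 0.17 -0.53 0.32 -0 0 0 -1; 0.18 -0.53 0.32 -0 0 0 -1; 0.18 -0.53 0.32 -0 0 0 -1
```

>>> {"op": "jog_arm", "data": {
  "plan": "-0.19 0.75 -0.69 0 0 0 -1; -0.19 0.74 -0.7 0 0 0 -1; -0.19 0.75 -0.69 0 0 0 -1; -0.19 0.75 -0.7 0 0 0 -1; -0.19 0.75 -0.69 0 0 0 -1; 0.34 0.31 0.12 -0.04 -0.31 0.11 -1; 0.35 0.31 0.12 -0.04 -0.31 0.11 -1; 0.35 0.31 0.09 -0.04 -0.32 0.1 -1; 0.37 0.29 0.09 -0.04 -0.31 0.11 -1; 0.37 0.29 0.06 -0.04 -0.31 0.11 -1"
}}

```text
time_s: 22.45
tcp_pos: [0.5181, 0.1078, 0.291]
ee_rot: [[-0.333, -0.932, -0.14], [-0.84, 0.361, -0.405], [0.428, -0.017, -0.904]]
wrist_force: [0.5, 0.1, 0.1]
gripper_width: 0.994
gripper_force: 0.0
```

>>> {"op": "jog_arm", "data": {
  "plan": "0.38 0.29 0.06 -0.04 -0.31 0.11 -1; 0.39 0.28 0.04 -0.04 -0.32 0.1 -1; 0.39 0.27 0.02 -0.04 -0.31 0.11 -1; 0.4 0.27 0.01 -0.04 -0.31 0.11 -1; 0.4 0.26 -0.01 -0.04 -0.31 0.11 -1; 0.4 0.25 -0.02 -0.04 -0.32 0.1 -1; 0.41 0.25 -0.05 -0.04 -0.31 0.11 -1; 0.41 0.25 -0.05 -0.04 -0.31 0.11 -1; 0.4 0.23 -0.08 -0.05 -0.31 0.11 -1; 0.41 0.24 -0.09 -0.04 -0.32 0.1 -1"
}}

```text
time_s: 23.45
tcp_pos: [0.4179, 0.0483, 0.3184]
ee_rot: [[-0.502, -0.865, -0.006], [-0.865, 0.502, 0.0], [0.003, 0.005, -1.0]]
wrist_force: [-0.0, -0.7, 0.8]
gripper_width: 0.998
gripper_force: 0.0
```

>>> {"op": "jog_arm", "data": {
  "plan": "0.69 -0.4 0.05 0 0 0.15 -1; 0.69 -0.41 0.06 0 0 0.15 -1; 0.67 -0.43 0.05 0 0 0.15 -1; 0.67 -0.45 0.05 0 0 0.15 -1; 0.66 -0.45 0.06 0 0 0.15 -1; 0.65 -0.47 0.05 0 0 0.15 -1; 0.63 -0.49 0.05 0 0 0.15 -1; 0.63 -0.49 0.05 0 0 0.15 -1; 0.62 -0.51 0.06 0 0 0.15 -1; 0.6 -0.53 0.05 0 0 0.15 -1"
}}

```text
time_s: 24.45
tcp_pos: [0.4177, -0.1521, 0.3053]
ee_rot: [[-0.671, -0.741, -0.006], [-0.741, 0.671, -0.001], [0.005, 0.004, -1.0]]
wrist_force: [-0.2, -0.4, 0.6]
gripper_width: 1.002
gripper_force: 0.0
```

```bash
cat > dishchk.py <<'E'
from m3 import *
W={}
for n,b in(("side",(262,335,205,255)),("top",(340,405,180,232))):
    p,d=r.capture(n); np.savez(n+"L.npz",p=p,d=d); c=p.astype(int); w=cloud(n,d); u0,u1,v0,v1=b
    M=np.zeros((480,640),bool); M[v0:v1,u0:u1]=((c[...,0]-c[...,2]>25)&(abs(w[...,2]-.105)<.02))[v0:v1,u0:u1]; v,u=np.nonzero(M)
    q=onplane(n,np.c_[u,v],.105 if n=="side" else .1038); print(n,"brown",len(u),q.mean(0).round(1),cv2.minEnclosingCircle(q.astype(np.float32)))
    a=p[v0:v1,u0:u1]; W[n]=cv2.resize(a[:,:,::-1],None,fx=6,fy=6,interpolation=cv2.INTER_CUBIC)
cv2.imwrite("pics/dish.png",W["side"])
u0,u1,v0,v1=455,525,235,290; c=p.astype(int);w=cloud("top",d)[v0:v1,u0:u1].reshape(-1,3); m=(w[:,2]>.1)&(w[:,2]<.125); print("lamp rect",m.sum(),cv2.minAreaRect((w[m,:2]*1000).astype(np.float32)))
E
python3 dishchk.py; python3 rec.py
```

```text
side brown 130 [611.1 -52.2] ((611.0381469726562, -52.33477020263672), 20.647733688354492)
top brown 54 [599.5 -44. ] ((603.4471435546875, -46.1158447265625), 19.129030227661133)
lamp rect 274 ((473.157470703125, -378.87188720703125), (86.0462646484375, 42.766807556152344), 46.219051361083984)
24.55 [  1.    1.1 -14.6   0.1 -74.7 -43.3] [ 0.4177 -0.1527  0.305 ]
```

View pics/dish.png

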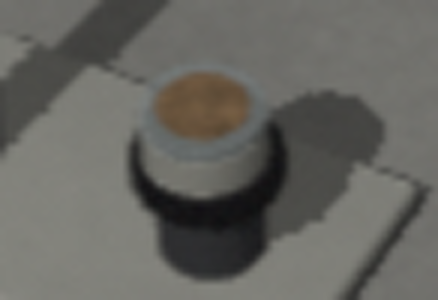

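>>> {"op": "jog_arm", "data": {
  "plan": "0.6 -0.53 0.05 0 0 0.15 -1; 0.58 -0.55 0.06 0 0 0.15 -1; 0.57 -0.56 0.05 0 0 0.15 -1; 0.56 -0.57 0.05 0 0 0.15 -1; 0.55 -0.58 0.06 0 0 0.15 -1; 0.18 -0.53 0.32 0 0 0 -1; 0.18 -0.53 0.32 0 0 0 -1; 0.18 -0.53 0.32 0 0 0 -1; 0.18 -0.53 0.32 0 0 0 -1; 0.18 -0.53 0.32 0 0 0 -1"
}}

```text
time_s: 25.55
tcp_pos: [0.4459, -0.3165, 0.258]
ee_rot: [[-0.744, -0.668, -0.007], [-0.668, 0.744, -0.001], [0.006, 0.003, -1.0]]
wrist_force: [-0.5, 0.1, -0.5]
gripper_width: 1.002
gripper_force: 0.0
```

```bash
python3 - <<'E'
from lamp import *
s=r.sense(); R=tool(-138,0,-1); P=(s["tcp_pos"],s["ee_rot"])
P=rows(*P,np.r_[L0,.20],R,10,-1); P=rows(*P,np.r_[L0,.071],R,10,-1); print(P[0])
E
```

```text
0.07 -0.26 0.23 0 -0 -0 -1; 0.07 -0.26 0.23 0 -0.01 -0 -1; 0.08 -0.27 0.23 0.01 -0 -0 -1; 0.07 -0.26 0.24 -0 -0.01 -0 -1; 0.07 -0.26 0.23 0 -0 -0 -1; 0.07 -0.26 0.23 0 -0 -0.01 -1; 0.08 -0.26 0.23 0.01 -0.01 0 -1; 0.07 -0.26 0.23 -0 -0 0 -1; 0.07 -0.26 0.23 0 -0.01 0 -1; 0.08 -0.26 0.24 0 -0 0 -1
-0 -0 0.52 0 -0 0 -1; -0 -0 0.51 0 -0 0 -1; -0 -0 0.52 0 -0 0 -1; -0 -0 0.51 0 -0 0 -1; -0 -0 0.52 0 -0 0 -1; -0 -0 0.51 0 -0 0 -1; -0 -0 0.52 0 -0 0 -1; -0 -0.01 0.51 0 -0 0 -1; -0 0 0.52 0 -0 0 -1; -0 0 0.52 0 -0 0 -1
[ 0.4758142  -0.37740784  0.07089045]
```

>>> {"op": "jog_arm", "data": {
  "plan": "0.07 -0.26 0.23 0 -0.01 0 -1; 0.07 -0.26 0.23 0 0 0 -1; 0.08 -0.27 0.23 0 -0.01 0 -1; 0.07 -0.26 0.24 0 0 0 -1; 0.07 -0.26 0.23 0 -0.01 0 -1; 0.07 -0.26 0.23 0 0 -0.01 -1; 0.08 -0.26 0.23 0 -0.01 0 -1; 0.07 -0.26 0.23 0 0 0 -1; 0.07 -0.26 0.23 0 -0.01 0 -1; 0.08 -0.26 0.24 0 0 0 -1"
}}

```text
time_s: 26.55
tcp_pos: [0.4755, -0.377, 0.2004]
ee_rot: [[-0.743, -0.669, -0.001], [-0.669, 0.743, 0.003], [-0.002, 0.003, -1.0]]
wrist_force: [-0.8, 1.1, -0.0]
gripper_width: 1.001
gripper_force: 0.0
```

>>> {"op": "jog_arm", "data": {
  "plan": "0 0 0.52 0 0 0 -1; 0 0 0.52 0 0 0 -1; 0 0 0.52 0 0 0 -1; 0 0 0.52 0 0 0 -1; 0 0 0.52 0 0 0 -1; 0 0 0.52 0 0 0 -1; 0 0 0.52 0 0 0 -1; 0 0 0.52 0 0 0 -1; 0 0 0.5 0 0 0 -1; 0 0 0.5 0 0 0 -1"
}}

```text
time_s: 27.55
tcp_pos: [0.4751, -0.3761, 0.0709]
ee_rot: [[-0.743, -0.669, -0.001], [-0.669, 0.743, 0.003], [-0.001, 0.003, -1.0]]
wrist_force: [0.4, -0.2, -0.1]
gripper_width: 1.002
gripper_force: 0.0
```

>>> {"op": "jog_arm", "data": {
  "plan": "0 0 0 0 0 0 -0.5; 0 0 0 0 0 0 0; 0 0 0 0 0 0 0.3; 0 0 0 0 0 0 1; 0 0 0 0 0 0 1; 0 0 0 0 0 0 1; 0 0 0 0 0 0 1; 0 0 0 0 0 0 1; 0 0 0 0 0 0 1; 0 0 0 0 0 0 1"
}}

```text
time_s: 28.55
tcp_pos: [0.4757, -0.3765, 0.0724]
ee_rot: [[-0.743, -0.669, 0.001], [-0.669, 0.743, 0.002], [-0.002, 0.001, -1.0]]
wrist_force: [1.9, -1.2, 2.2]
gripper_width: 0.455
gripper_force: 30.0
```

```bash
python3 - <<'E'
from lamp import *
s=r.sense(); P=(s["tcp_pos"],s["ee_rot"]); q=s["joints"]
for p,R,n in((P[0]+[0,0,.175],P[1],10),(np.array([.40,-.12,.25]),tool(-120,0,-1),15),(np.array([.42,.16,.25]),tool(-104,0,-1),15)):
    q=chk(*P,p,R,q,n); P=rows(*P,p,R,n,1)
E
```

```text
chk True margin 41.7 step 2.2 [-23.  19.   0.  -0. -71. -25.]
-0 0 -0.7 0 0 0 1; -0 0 -0.7 0 0 0 1; -0 0 -0.7 0 0 0 1; -0.01 0 -0.7 0 0 0 1; 0 0 -0.7 0 0 0 1; 0 0 -0.7 0 0 0 1; 0 0 -0.7 0 0 0 1; -0 0.01 -0.7 0 0 0 1; -0 -0 -0.7 0 0 0 1; -0 -0 -0.7 0 0 0 1
chk True margin 37.6 step 2.6 [  6.  -0. -24.  -0. -66. -36.]
-0.31 0.64 -0.01 0 0 -0.15 1; -0.32 0.64 -0 0 0 -0.15 1; -0.33 0.63 -0.01 0 0 -0.15 1; -0.35 0.62 -0 0 0 -0.15 1; -0.36 0.62 -0.01 0 0 -0.15 1; -0.37 0.61 -0 0 0.01 -0.15 1; -0.39 0.59 -0.01 0 -0 -0.15 1; -0.4 0.6 -0.01 0 -0 -0.15 1; -0.41 0.58 -0 0 -0 -0.15 1; -0.42 0.57 -0.01 0 -0 -0.15 1
-0.44 0.57 -0.01 0 0 -0.15 1; -0.44 0.55 -0 0 0 -0.15 1; -0.46 0.55 -0.01 0 0 -0.15 1; -0.47 0.54 -0 0 0 -0.15 1; -0.48 0.53 -0.01 0 0 -0.15 1
chk True margin 36.5 step 2.7 [ 42.   3. -20.  -0. -67. -56.]
-0.67 0.33 0 0 0 -0.13 1; -0.68 0.31 0 0 0 -0.14 1; -0.69 0.3 0 0 0 -0.13 1; -0.69 0.29 0 0 0 -0.13 1; -0.69 0.28 0 0 0 -0.14 1; -0.7 0.26 0 0 0 -0.13 1; -0.71 0.25 0 0 0 -0.13 1; -0.71 0.24 0 0 0 -0.14 1; -0.71 0.22 0.01 0 0 -0.13 1; -0.72 0.21 -0 0 0 -0.13 1
-0.73 0.2 -0 0 0 -0.14 1; -0.72 0.18 -0 0 0 -0.13 1; -0.73 0.17 -0 0 0.01 -0.13 1; -0.73 0.16 -0 0 -0 -0.14 1; -0.74 0.14 -0 0 -0 -0.13 1
```

>>> {"op": "jog_arm", "data": {
  "plan": "0 0 -0.3 0 0 0 1; 0 0 -0.6 0 0 0 1; 0 0 -0.7 0 0 0 1; 0 0 -0.8 0 0 0 1; 0 0 -0.8 0 0 0 1; 0 0 -0.8 0 0 0 1; 0 0 -0.8 0 0 0 1; 0 0 -0.8 0 0 0 1; 0 0 -0.8 0 0 0 1; 0 0 -0.6 0 0 0 1"
}}

```text
time_s: 29.55
tcp_pos: [0.4744, -0.3759, 0.2473]
ee_rot: [[-0.744, -0.669, -0.002], [-0.669, 0.744, 0.005], [-0.001, 0.005, -1.0]]
wrist_force: [0.4, -0.8, -3.2]
gripper_width: 0.45
gripper_force: 30.0
```

>>> {"op": "jog_arm", "data": {
  "plan": "-0.31 0.64 0 0 0 -0.15 1; -0.32 0.64 0 0 0 -0.15 1; -0.33 0.63 0 0 0 -0.15 1; -0.35 0.62 0 0 0 -0.15 1; -0.36 0.62 0 0 0 -0.15 1; -0.37 0.61 0 0 0 -0.15 1; -0.39 0.59 0 0 0 -0.15 1; -0.4 0.6 0 0 0 -0.15 1; -0.41 0.58 0 0 0 -0.15 1; -0.42 0.57 0 0 0 -0.15 1"
}}

```text
time_s: 30.55
tcp_pos: [0.4231, -0.2045, 0.2465]
ee_rot: [[-0.588, -0.809, -0.004], [-0.809, 0.588, 0.005], [-0.001, 0.006, -1.0]]
wrist_force: [0.3, 0.6, -2.4]
gripper_width: 0.448
gripper_force: 30.0
```

>>> {"op": "jog_arm", "data": {
  "plan": "-0.44 0.57 0 0 0 -0.15 1; -0.44 0.55 0 0 0 -0.15 1; -0.46 0.55 0 0 0 -0.15 1; -0.47 0.54 0 0 0 -0.15 1; -0.48 0.53 0 0 0 -0.15 1; -0.67 0.33 0 0 0 -0.13 1; -0.68 0.31 0 0 0 -0.14 1; -0.69 0.3 0 0 0 -0.13 1; -0.69 0.29 0 0 0 -0.13 1; -0.69 0.28 0 0 0 -0.14 1"
}}

```text
time_s: 31.55
tcp_pos: [0.4046, -0.0262, 0.2472]
ee_rot: [[-0.417, -0.909, -0.004], [-0.909, 0.417, 0.003], [-0.001, 0.005, -1.0]]
wrist_force: [-0.2, 0.4, -2.2]
gripper_width: 0.448
gripper_force: 30.0
```

>>> {"op": "jog_arm", "data": {
  "plan": "-0.7 0.26 0 0 0 -0.13 1; -0.71 0.25 0 0 0 -0.13 1; -0.71 0.24 0 0 0 -0.14 1; -0.71 0.22 0 0 0 -0.13 1; -0.72 0.21 0 0 0 -0.13 1; -0.73 0.2 0 0 0 -0.14 1; -0.72 0.18 0 0 0 -0.13 1; -0.73 0.17 0 0 0 -0.13 1; -0.73 0.16 0 0 0 -0.14 1; -0.74 0.14 0 0 0 -0.13 1"
}}

```text
time_s: 32.55
tcp_pos: [0.4183, 0.1601, 0.2477]
ee_rot: [[-0.242, -0.97, -0.004], [-0.97, 0.242, 0.002], [-0.001, 0.004, -1.0]]
wrist_force: [0.1, 0.1, -2.7]
gripper_width: 0.455
gripper_force: 30.0
```

```bash
python3 - <<'E'
from lamp import *
s=r.sense(); print(s["tcp_pos"],s["wrist_force"],s["moment"])
P=(s["tcp_pos"],s["ee_rot"]); q=s["joints"]; R=tool(-104,0,-1)
for p,n in((np.r_[T,.17],15),(np.r_[T,.082],10)): q=chk(*P,p,R,q,n); P=rows(*P,p,R,n,1)
p,d=r.capture("top"); cv2.imwrite("pics/l1.png",cv2.resize(p[180:320,230:400,::-1],None,fx=4,fy=4)); np.savez("l1.npz",p=p,d=d)
W=cloud("top",d); z=W[...,2]
w=W[200:320,230:380].reshape(-1,3); c=p[200:320,230:380].reshape(-1,3)
tp=s["tcp_pos"]; rel=w-tp; near=np.hypot(rel[:,0],rel[:,1])<.09
m=near&(abs(rel[:,2]-.038)<.012); print(m.sum(),cv2.minAreaRect((rel[m,:2]*1000).astype(np.float32)))
m=near&(rel[:,2]<-.05)&(rel[:,2]>-.08);print("foot",m.sum(),cv2.minAreaRect((rel[m,:2]*1000).astype(np.float32)))
E
```

```text
[0.41829054 0.16007514 0.24767935] [ 0.07939696  0.11215825 -2.67032702] [ 0.05441074  0.08449391 -0.03116764]
chk True margin 41.9 step 1.8 [ 23.  27.   1.   0. -64. -37.]
0.01 -0.63 0.2 0 0 -0 1; 0.01 -0.63 0.21 0 0 -0 1; 0 -0.63 0.2 0.01 0 -0 1; 0.01 -0.64 0.21 -0 0 -0 1; 0.01 -0.63 0.2 0 0 -0 1; 0.01 -0.63 0.21 0 0 -0 1; 0.01 -0.63 0.2 0 0 -0 1; 0.01 -0.63 0.21 0.01 0 -0 1; 0 -0.63 0.21 -0 0 -0 1; 0.01 -0.63 0.2 0 0 -0 1
0.01 -0.63 0.21 0 0 -0 1; 0.01 -0.63 0.2 0 0 -0 1; 0.01 -0.64 0.21 0.01 0 -0 1; 0 -0.63 0.21 -0 0 -0 1; 0.01 -0.63 0.2 0 0.01 -0 1
chk True margin 44.1 step 1.1 [ 23.  32.  -5.  -0. -53. -37.]
0 0 0.35 0 -0 -0 1; 0 0 0.35 0 -0 -0 1; 0 0 0.36 0 -0 -0 1; 0 0 0.35 0 -0 -0 1; 0 0 0.35 0 -0 -0 1; 0 0 0.35 0 -0 -0 1; 0 0 0.36 0 -0 -0 1; 0 0 0.35 0 -0 -0 1; 0 0 0.35 0 -0 -0 1; 0 0 0.35 0 -0 -0 1
107 ((-8.646736145019531, -38.008975982666016), (16.041645050048828, 44.94422912597656), 72.29314422607422)
foot 10 ((-5.056327819824219, -29.58978271484375), (8.76762580871582, 57.968658447265625), 74.86579132080078)
```

View pics/l1.png

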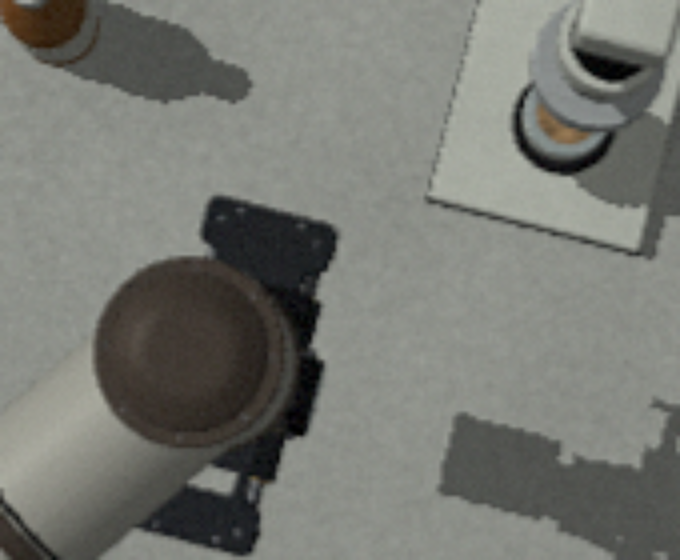

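The lamp is held square. Its black front ring shows at crop px (305,380), facing the microscope, with its front about 45–47 mm ahead of the tool. Moving beside the stage.

>>> {"op": "jog_arm", "data": {
  "plan": "0.01 -0.63 0.2 0 0 0 1; 0.01 -0.63 0.21 0 0 0 1; 0 -0.63 0.2 0 0 0 1; 0.01 -0.64 0.21 0 0 0 1; 0.01 -0.63 0.2 0 0 0 1; 0.01 -0.63 0.21 0 0 0 1; 0.01 -0.63 0.2 0 0 0 1; 0.01 -0.63 0.21 0 0 0 1; 0 -0.63 0.21 0 0 0 1; 0.01 -0.63 0.2 0 0 0 1"
}}

```text
time_s: 33.6
tcp_pos: [0.5736, 0.1196, 0.1965]
ee_rot: [[-0.242, -0.97, -0.001], [-0.97, 0.242, 0.003], [-0.003, 0.002, -1.0]]
wrist_force: [-0.2, -0.4, -2.1]
gripper_width: 0.454
gripper_force: 30.0
```

>>> {"op": "jog_arm", "data": {
  "plan": "0.01 -0.63 0.21 0 0 0 1; 0.01 -0.63 0.2 0 0 0 1; 0.01 -0.64 0.21 0 0 0 1; 0 -0.63 0.21 0 0 0 1; 0.01 -0.63 0.2 0 0 0 1; 0 0 0.35 0 0 0 1; 0 0 0.35 0 0 0 1; 0 0 0.35 0 0 0 1; 0 0 0.35 0 0 0 1; 0 0 0.35 0 0 0 1"
}}

```text
time_s: 34.6
tcp_pos: [0.6482, 0.1003, 0.1269]
ee_rot: [[-0.242, -0.97, -0.001], [-0.97, 0.242, 0.003], [-0.003, 0.001, -1.0]]
wrist_force: [0.3, 0.1, -2.0]
gripper_width: 0.447
gripper_force: 30.0
```

```bash
python3 - <<'E'
from lamp import *
s=r.sense(); print(s["tcp_pos"],s["wrist_force"])
P=(s["tcp_pos"],s["ee_rot"]); R=tool(-104,0,-1)
rows(*P,np.r_[T,.076],R,10,1)
E
```

```text
[0.64823775 0.10025623 0.12690966] [ 0.33577714  0.06675131 -1.95443268]
0 0 0.2 0 0 -0 1; 0.01 0.01 0.21 0 0 -0 1; -0 0 0.2 0 0.01 -0 1; 0 0.01 0.2 0 -0 -0 1; 0.01 0 0.21 0.01 -0 -0 1; -0 0.01 0.2 -0 0 -0 1; 0 -0 0.21 -0 0 -0 1; 0 0 0.2 -0 0.01 -0 1; 0.01 0.01 0.2 -0 -0 -0 1; -0 0 0.21 0 -0 -0 1
```

>>> {"op": "jog_arm", "data": {
  "plan": "0 0 0.2 0 0 0 1; 0.01 0.01 0.2 0 0 0 1; 0 0 0.2 0 0.01 0 1; 0 0.01 0.2 0 0 0 1; 0.01 0 0.2 0 0 0 1; 0 0.01 0.2 0 0 0 1; 0 0 0.2 0 0 0 1; 0 0 0.2 0 0.01 0 1; 0.01 0.01 0.2 0 0 0 1; 0 0 0.2 0 0 0 1"
}}

```text
time_s: 35.6
tcp_pos: [0.6474, 0.0997, 0.077]
ee_rot: [[-0.242, -0.97, -0.001], [-0.97, 0.242, 0.0], [0.0, 0.001, -1.0]]
wrist_force: [-0.6, 0.3, -4.7]
gripper_width: 0.452
gripper_force: 30.0
```

>>> {"op": "jog_arm", "data": {
  "plan": "0 0 0.02 0 0 0 1; 0 0 0.02 0 0 0 1; 0 0 0.02 0 0 0 1; 0 0 0.02 0 0 0 1; 0 0 0.02 0 0 0 1; 0 0 0.02 0 0 0 1; 0 0 0 0 0 0 1; 0 0 0 0 0 0 1; 0 0 0 0 0 0 1; 0 0 0 0 0 0 1"
}}

```text
time_s: 36.6
tcp_pos: [0.6474, 0.0997, 0.0745]
ee_rot: [[-0.242, -0.97, -0.001], [-0.97, 0.242, 0.0], [0.0, 0.001, -1.0]]
wrist_force: [-0.4, 0.7, -1.8]
gripper_width: 0.45
gripper_force: 30.0
```

>>> {"op": "jog_arm", "data": {
  "plan": "0 0 0.02 0 0 0 1; 0 0 0.02 0 0 0 1; 0 0 0.02 0 0 0 1; 0 0 0.02 0 0 0 1; 0 0 0 0 0 0 1; 0 0 0 0 0 0 1; 0 0 0 0 0 0 1; 0 0 0 0 0 0 1; 0 0 0 0 0 0 1; 0 0 0 0 0 0 1"
}}

```text
time_s: 37.6
tcp_pos: [0.6474, 0.0997, 0.0725]
ee_rot: [[-0.242, -0.97, -0.001], [-0.97, 0.242, 0.0], [0.0, 0.001, -1.0]]
wrist_force: [0.3, 0.2, -2.0]
gripper_width: 0.454
gripper_force: 30.0
```

>>> {"op": "jog_arm", "data": {
  "plan": "0 0 0.015 0 0 0 1; 0 0 0.015 0 0 0 1; 0 0 0.015 0 0 0 1; 0 0 0.015 0 0 0 1; 0 0 0 0 0 0 1; 0 0 0 0 0 0 1; 0 0 0 0 0 0 1; 0 0 0 0 0 0 1; 0 0 0 0 0 0 1; 0 0 0 0 0 0 1"
}}

```text
time_s: 38.6
tcp_pos: [0.6478, 0.0996, 0.0723]
ee_rot: [[-0.242, -0.97, -0.0], [-0.97, 0.242, 0.0], [-0.0, 0.0, -1.0]]
wrist_force: [-1.8, -0.2, 5.9]
gripper_width: 0.448
gripper_force: 30.0
```

>>> {"op": "jog_arm", "data": {
  "plan": "0 0 0 0 0 0 0.5; 0 0 0 0 0 0 0; 0 0 0 0 0 0 -0.4; 0 0 0 0 0 0 -0.8; 0 0 0 0 0 0 -1; 0 0 0 0 0 0 -1; 0 0 0 0 0 0 -1; 0 0 0 0 0 0 -1; 0 0 -0.1 0 0 0 -1; 0 0 -0.2 0 0 0 -1"
}}

```text
time_s: 39.6
tcp_pos: [0.6472, 0.0996, 0.0783]
ee_rot: [[-0.242, -0.97, -0.002], [-0.97, 0.242, -0.0], [0.001, 0.002, -1.0]]
wrist_force: [-0.4, -0.0, 0.1]
gripper_width: 0.992
gripper_force: 0.0
```

>>> {"op": "jog_arm", "data": {
  "plan": "0 0 -0.4 0 0 0 -1; 0 0 -0.6 0 0 0 -1; 0 0 -0.7 0 0 0 -1; 0 0 -0.7 0 0 0 -1; 0 0 -0.7 0 0 0 -1; 0 0 -0.7 0 0 0 -1; 0 0 -0.7 0 0 0 -1; 0 0 -0.7 0 0 0 -1; 0 0.5 -0.5 0 0 0 -1; 0 0.8 -0.2 0 0 0 -1"
}}

```text
time_s: 40.6
tcp_pos: [0.6163, 0.1076, 0.2279]
ee_rot: [[-0.243, -0.97, 0.001], [-0.97, 0.243, 0.001], [-0.002, -0.001, -1.0]]
wrist_force: [0.2, 0.2, 0.1]
gripper_width: 1.004
gripper_force: 0.0
```

>>> {"op": "jog_arm", "data": {
  "plan": "-0.2 0.9 0 0 0 0 -1; -0.4 0.9 0 0 0 0 -1; -0.5 0.9 0 0 0 0 -1; -0.5 0.9 0 0 0 0 -1; -0.5 0.9 0 0 0 0 -1; -0.5 0.7 0 0 0 0 -1; -0.5 0.7 0 0 0 0 -1; -0.5 0.5 0 0 0 0 -1; -0.5 0.3 0 0 0 0 -1; -0.2 0.2 0 0 0 0 -1"
}}

```text
time_s: 41.6
tcp_pos: [0.4742, 0.2546, 0.2267]
ee_rot: [[-0.241, -0.97, -0.001], [-0.97, 0.241, 0.001], [-0.001, 0.001, -1.0]]
wrist_force: [0.5, -0.1, -0.2]
gripper_width: 0.998
gripper_force: 0.0
```

```bash
cat > fin.py <<'E'
from m3 import *
I=[]
for n,b in(("top",(270,430,145,265)),("side",(210,340,195,295))):
    p,d=r.capture(n); np.savez(n+"F.npz",p=p,d=d); W=cloud(n,d); u0,u1,v0,v1=b
    w=W[v0:v1,u0:u1].reshape(-1,3); m=(w[:,2]>.1)&(w[:,2]<.125)&(np.hypot(w[:,0]-.647,w[:,1]-.1)<.06)
    print(n,"lamp",m.sum(),cv2.minAreaRect((w[m,:2]*1000).astype(np.float32)))
    x=p[v0:v1,u0:u1,::-1]; I.append(cv2.resize(x,(int(x.shape[1]*300/x.shape[0]),300),interpolation=cv2.INTER_CUBIC))
cv2.imwrite("pics/fin.png",np.hstack(I)); print(r.sense()["time_s"])
E
python3 fin.py
```

```text
top lamp 376 ((647.0802001953125, 96.51516723632812), (85.81784057617188, 41.7796630859375), 79.58472442626953)
side lamp 230 ((648.5929565429688, 96.30848693847656), (92.21199035644531, 40.07194900512695), 78.62664794921875)
41.7
```

View pics/fin.png

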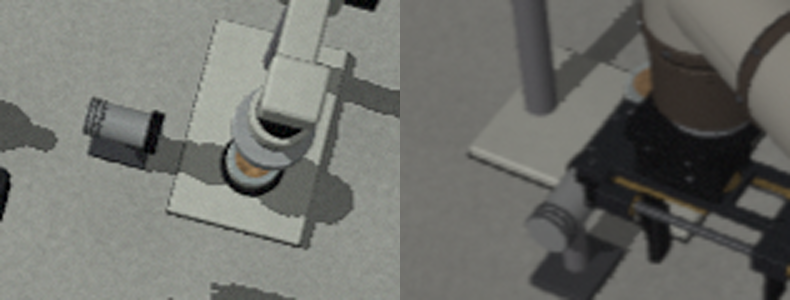

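The top view shows the lamp at crop px (125,125), square to the plate and pointing at the stage with a gap of about 29 mm. The dish is on the stage at (250,168), and the gripper touches nothing. Handing in.

```bash
python3 -c "
from station import r
print(r.finish_job())"
```

```text
the job is handed in; nothing more can be done
None
```

The job is handed in at about 42 s of the 72 s limit: the dish is on the stage, centred to about 2 mm, and the lamp stands square to the left of it with a measured gap of about 29 mm. Both are released, and the other things were left where they were.

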